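# Sort the weight cases into loaded and empty by lifting them

### The arm

A 6-joint arm with a two-finger parallel gripper is mounted at the origin on a cart in front of the work surface, level with it; the furniture and walls round the work are solid. World frame = base frame: x ahead of the robot, y to its left, z up, the work surface at z = 0. Lengths are in m, angles in rad, forces in N, time in s.
With the tool pointing down it reaches from about 0.25 to 0.8 m from the base axis. Payload 8.5 kg.
Tool frame: the origin (TCP) lies at the very end of the fingers, on their centre line; the grasp point (between the pads) lies 19 mm behind it (pinch_z is the distance from the TCP to the grasp point, in m); z points along the fingers, y is the line along which they close (so a half turn about z gives the same grasp; the last joint's range is limited). The gripper opens to 85 mm and grips with 20 to 120 N. Pads are 22 mm wide; open, the fingers measure 114 mm over their backs; the gripper's body (76 mm by 85 mm) begins 54 mm behind the grasp point. The pads swing forward as they close: fully open they stand 13 mm farther back than shut.
Start: joints at [-1.141, 0.238, -0.013, 1.319, 0, 1.571], TCP at [0.219, -0.477, 0.231] pointing down, gripper open.
Joint ranges: [-2.66, 2.66], [-1.03, 1.9], [-1.14, 1.46], [-1.82, 2.27], [-1.45, 1.34], [-3.14, 3.14]. Speed limits (rad/s): [2.22, 2.22, 2.79, 3.14, 3.14, 3.14].

### API

Orientations are given as a rotation vector (axis times angle).
In Python, from rig import observe, grab_frame, finish_job, boxes_of, silhouettes, place_of, pinch_z gives the robot as it stands.
- The arm moves only by the tool apply_moves, never from a script. Its argument "commands" is a list of rows, each an object with "translation": the shift along the tool's x, y, z in cm, a list of three; "delta_rot": the turn, a rotation vector about the tool's x, y, z in rad, a list of three; "gripper": the closure, from 0 (fully open) to 1 (shut). In form: [{"translation": [x, y, z], "delta_rot": [ax, ay, az], "gripper": gripper}, ...]. A call has 1 to 10 rows; each row shifts and turns the commanded pose from where the row before left it, along the tool's axes as they then stand; what a row does not reach is not made up. A row lasts 1/12 s, in which the tool goes at most 41.7 mm and 7.16 degrees, less where a joint would pass 70% of its speed; a pose out of reach is approached as far as the arm can. A call is refused whole if a number of a shift passes 4.17 or a number of a turn 0.125, either way. A call with a gripper value outside its range is refused whole. The fingers move at their own pace and stop on an object; the grip force is fixed at half the most. Time passes only in rows, so rows that do not move let the fingers close. It gives the time, the measured TCP pose, the force, the opening and the grip force at its end, in the units of the state.
- observe(): the state, without advancing time (a new reading comes with each control period).
- grab_frame(name): name is "side" or "top" or "wrist"; returns a dict with "color" (420x560x3 uint8, blue, green, red), "range_z" (420x560 float32, m along the optical axis (not along the pixel's ray), 0 where there is no reading), "mtx" (3x3 intrinsics, pixels), "extrinsics" (4x4, takes a point from camera to world coordinates). Camera axes: x right, y up, looking along -z (the intrinsics and any distortion apply to the point x, -y, -z); pixel columns grow to the right and rows downward; lengths in m; the calibration is good to about 2 mm. A picture is of the moment at which its call begins.
- finish_job(): hands the job in; it is judged then, once.
Trained networks look in a picture, given as the dict that the camera call returned (one of the last four; its "shot" number tells which), for a name from the list of things; names that differ only in an ending like _2 or _b are one class to them, and where a whole thing is asked for, a point or a joint stands for the part that bears it (a point fixed in the world has none). Each returns a list of dicts, best first, with "confidence" (0 to 1); they miss things now and then, are a little off and sometimes report something else, mostly with a low value. They report only what shows in the picture. A call takes as long as a camera call. They do not tell look-alikes from the thing itself.
- boxes_of(picture, query): "point" ([x, y, z] in m, in the coordinates of the camera as it stood for that picture, good to about 4 mm: the middle of the surface that is visible of it).
- silhouettes(picture, query): "region" (420x560 bool, what is visible of it).
- place_of(picture, query): "point" ([x, y, z] in m, in the coordinates of the camera as it stood for that picture, good to about 4 mm: a listed point, or the origin of a listed thing).
The state is a dict: "time_s": time; "joint_positions": joint angles; "dq": joint speeds; "effort": joint torques, N m; "eef_pos": TCP position; "orientation": TCP orientation; "wrist_force": force on the tool from outside, world axes, zero at the start; "wrist_torque": the same for the moment, N m; "opening": finger opening in m; "finger_force": force on a finger pad.
Only numpy, scipy, OpenCV 4.12 (cv2) and the standard library are available. Lean on these libraries where they do the work, as an engineer would, in place of code of your own. Each camera call takes 0.05 s, during which the arm holds its last target. There are 200 camera calls.

### The job

Four identical closed weight cases stand about the desk; some still hold their brass calibration weight, the others are empty. Lift each one to feel whether it is heavy or light, then set it down gently and upright, flat on the floor of the right tray: the loaded ones in the tray with the arched handles, the empty ones in the plain tray. Never tip a case over, and leave everything else on the desk where it stands.

Things in the scene. Friction and masses are not known exactly. Their poses are not given: they have to be found in the camera images.
- case_a_grip (a point): closed aluminium case 84 long (own x) x 50 wide x 40 mm high, all four alike, upright, any yaw. Point: centre of the dark handle bar on its lid, 66 mm above the underside, over the middle. Bar 60 long (own x) x 14 wide x 12 mm high, 20 mm free above the lid. Hidden: it holds a weight (325 to 485 g in all) or is empty (90 to 150 g in all)
- case_b_grip (a point): closed aluminium case 84 long (own x) x 50 wide x 40 mm high, all four alike, upright, any yaw. Point: centre of the dark handle bar on its lid, 66 mm above the underside, over the middle. Bar 60 long (own x) x 14 wide x 12 mm high, 20 mm free above the lid. Hidden: it holds a weight (325 to 485 g in all) or is empty (90 to 150 g in all)
- case_c_grip (a point): closed aluminium case 84 long (own x) x 50 wide x 40 mm high, all four alike, upright, any yaw. Point: centre of the dark handle bar on its lid, 66 mm above the underside, over the middle. Bar 60 long (own x) x 14 wide x 12 mm high, 20 mm free above the lid. Hidden: it holds a weight (325 to 485 g in all) or is empty (90 to 150 g in all)
- case_d_grip (a point): closed aluminium case 84 long (own x) x 50 wide x 40 mm high, all four alike, upright, any yaw. Point: centre of the dark handle bar on its lid, 66 mm above the underside, over the middle. Bar 60 long (own x) x 14 wide x 12 mm high, 20 mm free above the lid. Hidden: it holds a weight (325 to 485 g in all) or is empty (90 to 150 g in all)
- handled_tray: fixed low grey tray, 118 (own x) x 188 mm (own y), origin under its centre on the desk; inside 110 x 180 mm, floor 6 mm and rim 20 mm above the desk; takes three cases side by side, lengthwise along own x. May stand left or right. Has an arched steel handle at each short end (at y = +-95 mm, 70 mm long, top 46 mm above the desk). For loaded cases.
- plain_tray: fixed low grey tray, 118 (own x) x 188 mm (own y), origin under its centre on the desk; inside 110 x 180 mm, floor 6 mm and rim 20 mm above the desk; takes three cases side by side, lengthwise along own x. May stand left or right. No arched handles, only a flat lip at each short end. For empty cases.
- tall_carton: upright plain carton 46x56x201 mm, a bystander; loose, origin at the centre of its underside
- wash_bottle: upright white wash bottle with bent spout, 62 (own x) x 120 (own y) x 209 mm high, a bystander; loose, origin at the centre of its underside
- sample_bottle: upright amber bottle with white cap, 42 mm across, 86 mm high, a bystander; loose, origin at the centre of its underside
- beaker_50: small glass beaker, 50 mm across, 59 mm high, a bystander; loose, origin at the centre of its underside
- pen_black: black marker pen lying down, 12x134x14 mm (long along own y), a bystander; loose, origin at the centre of its underside
- electrode_cap: cap, 34 mm across, 36 mm high, a bystander; loose, origin at the centre of its underside
- balance_corner (a point): a fixed obstacle: the front right corner, at desk height, of the big analytical balance. Own axes are the balance's: it reaches 360 mm from here to own +x and 230 mm to own +y (to the left); the keypad housing in front is 115 mm high, and from 95 mm behind the front its glass box is 410 mm high
- holder_tip (a point): a fixed obstacle: the end, nearest the robot, of the horizontal holder head of the electrode stand, 150 mm above the desk. The head is 30 mm wide (own x) and runs from here 75 mm to own +y (away from the robot), 140 to 160 mm above the desk, then the jointed arm goes on; an electrode stands through it, reaching 60 mm below and 100 mm above
Not all that is in view belongs to the job. What is shaped like the part that bears case_a_grip but turquoise is not meant.

How it is judged:
By the outcome, as a careful person would: the job done as asked, in the order asked, and still so for the second after the job is handed in, with the robot touching nothing.
It also fails if it takes over 72 s, if anything falls off the work surface, if the arm or the gripper's body presses on something with over 40 N, if the wrist force passes 120 N, or if a joint passes its speed limit or range.

## Working session

There is one attempt and no reset: what is moved stays moved. The work goes in short steps, Python scripts to look and compute and a tool call to move; the robot and the scene stay as the last step left them, time stands still between calls to the robot, and variables do not carry over. Pictures are saved under pics/ and viewed, at most 13 in all, crops included, and the job is handed in when it is done.

Besides the shell and the picture viewer there is one more tool, called after "Call:" by a JSON object that holds its "op" and its "data", one argument or row to a line. apply_moves: Moves the arm, as the interface text tells. Its arguments: {"type":"object","properties":{"commands":{"type":"array","items":{"type":"object","properties":{"translation":{"type":"array","items":{"type":"number"}},"delta_rot":{"type":"array","items":{"type":"number"}},"gripper":{"type":"number"}}}}},"required":["commands"]}

```bash
mkdir -p pics; ls; cat > h.py <<'E'
import numpy as np, cv2
from rig import *
def w(f,p):
    E=np.array(f["extrinsics"]); return E[:3,:3]@np.array(p)+E[:3,3]
def cloud(f):
    K=np.array(f["mtx"]);z=f["range_z"];v,u=np.mgrid[:z.shape[0],:z.shape[1]]
    P=np.stack([(u-K[0,2])/K[0,0]*z,-(v-K[1,2])/K[1,1]*z,-z],-1)
    E=np.array(f["extrinsics"]);return P@E[:3,:3].T+E[:3,3]
def pix(f,p):
    E=np.array(f["extrinsics"]);K=np.array(f["mtx"]);c=E[:3,:3].T@(np.array(p)-E[:3,3])
    return (K[0,0]*c[0]/-c[2]+K[0,2],K[1,1]*-c[1]/-c[2]+K[1,2])
E
python3 - <<'E'
from h import *
s=observe();print(s)
fs={}
for n in("top","side"):
    f=grab_frame(n);fs[n]=f;cv2.imwrite(f"pics/{n}0.png",f["color"])
    print(n,f["shot"],f["mtx"],f["extrinsics"])
    for q in("case_a_grip","handled_tray","plain_tray","tall_carton","wash_bottle","sample_bottle","beaker_50","pen_black","electrode_cap","balance_corner","holder_tip"):
        for d in place_of(f,q)[:7]:
            p=w(f,d["point"]);print(q,round(d["confidence"],2),p.round(3),np.round(pix(f,p)))
    np.savez(f"{n}.npz",c=cloud(f),color=f["color"])
E
```

```text
pics
{'time_s': 0.0, 'joint_positions': array([-1.14099581e+00,  2.38802462e-01, -1.42385484e-02,  1.31921847e+00,
        1.67402214e-06,  1.57076489e+00]), 'dq': array([-0.00012028,  0.00087409, -0.00031562,  0.00155129,  0.00091022,
        0.00064135]), 'effort': array([-2.75738898e-06, -5.38788807e+01,  3.46433687e+01,  1.86963816e-02,
       -2.30927435e-05, -2.62294954e-06]), 'eef_pos': array([ 0.21858941, -0.47687298,  0.23067238]), 'orientation': array([-3.06792117e+00, -6.69687860e-01,  4.87290365e-04]), 'wrist_force': array([ 0.02557628,  0.40024808, -0.38998898]), 'wrist_torque': array([-0.02711576,  0.0019832 , -0.01222155]), 'finger_force': 0.0, 'opening': 0.08516953434427749}
top 1 [[401.65832379   0.         278.69306971]
 [  0.         401.65832379 212.50137805]
 [  0.           0.           1.        ]] [[-0.02034426  0.99469585 -0.10082797  0.41793785]
 [-0.99969238 -0.02166948 -0.0120655  -0.18433814]
 [-0.01418639  0.10055149  0.99483071  1.55088247]
 [ 0.          0.          0.          1.        ]]
case_a_grip 0.81 [ 0.641 -0.252  0.068] [301. 193.]
case_a_gri
[... 814 characters left out ...]
652 -0.68449912  0.65440719  0.71024369]
 [-0.01130395  0.69376272  0.72011493  1.08312614]
 [ 0.          0.          0.          1.        ]]
case_a_grip 0.67 [ 0.643 -0.251  0.065] [271. 196.]
case_a_grip 0.64 [ 0.446 -0.702  0.067] [354. 131.]
handled_tray 0.84 [ 0.443 -0.262 -0.001] [327. 220.]
plain_tray 0.83 [0.461 0.332 0.002] [262. 384.]
tall_carton 0.6 [0.577 0.127 0.002] [249. 304.]
wash_bottle 0.87 [ 0.685 -0.402  0.001] [274. 179.]
sample_bottle 0.78 [0.548 0.045 0.001] [268. 284.]
sample_bottle 0.23 [0.446 0.126 0.066] [293. 304.]
beaker_50 0.78 [ 0.559 -0.098 -0.001] [280. 248.]
pen_black 0.6 [ 0.436  0.047 -0.004] [304. 295.]
electrode_cap 0.55 [0.729 0.131 0.   ] [201. 291.]
```

```bash
python3 - <<'E'
import cv2
for n in("top","side"):
    i=cv2.imread(f"pics/{n}0.png");cv2.imwrite(f"pics/{n}0b.png",cv2.resize(i,(784,588),interpolation=cv2.INTER_CUBIC))
E
```

```text
(no output)
```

View pics/top0b.png

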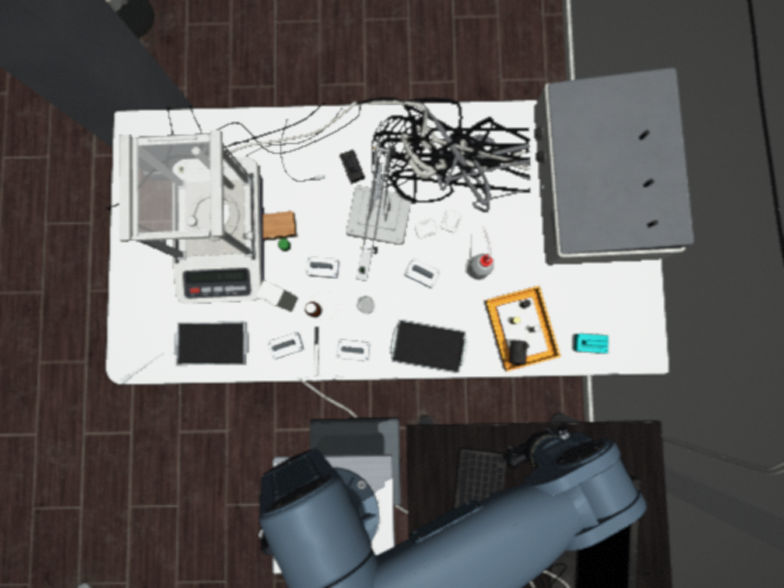

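View pics/side0b.png

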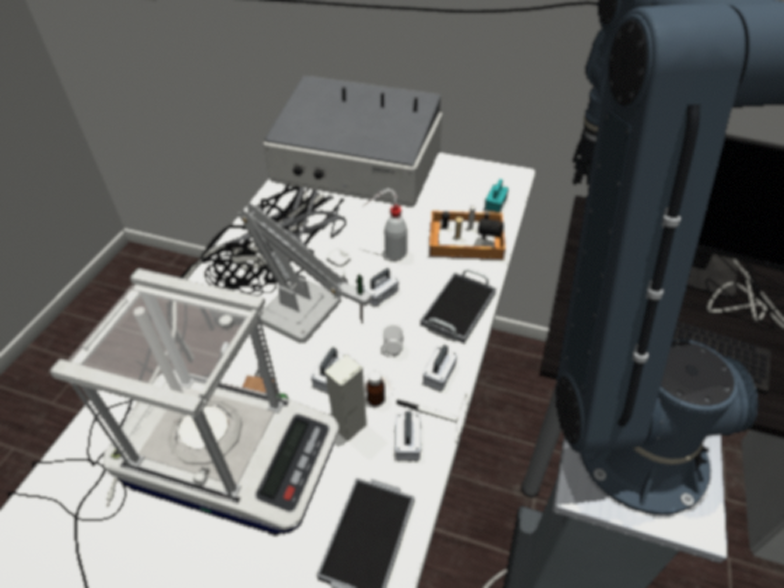

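The cases (upscaled top view) are at (323,267), (422,272), (286,345) and (352,350). The turquoise look-alike at (592,343) is excluded. The tray at (428,346) shows arched handles in the side view at (470,275) and (440,325); the left tray at (211,343) is the plain one. The carton stands between cases, next to the amber bottle.

```bash
python3 - <<'E'
from h import *
T=np.load("top.npz");S=np.load("side.npz")
def px(u,v): return T["c"][int(v/1.4),int(u/1.4)]
seeds={"A":(323,267),"B":(422,272),"C":(286,345),"D":(352,350)}
for k,(u,v) in seeds.items():
    c=px(u,v)
    for n,D in(("top",T),("side",S)):
        P=D["c"].reshape(-1,3)
        m=(np.hypot(*(P[:,:2]-c[:2]).T)<.06)
        for lo,hi in((.03,.048),(.055,.085)):
            Q=P[m&(P[:,2]>lo)&(P[:,2]<hi)]
            if len(Q)<8: print(k,n,lo,len(Q));continue
            r=cv2.minAreaRect((Q[:,:2]*1000).astype(np.float32))
            q=Q[:,:2]-Q[:,:2].mean(0);ww,V=np.linalg.eigh(q.T@q);a=np.degrees(np.arctan2(V[1,1],V[0,1]))
            print(k,n,lo,len(Q),"med",np.median(Q,0).round(3),"rect",np.round(r[0]),np.round(r[1]),round(r[2]),"pca",round(a))
for nm,(u,v) in{"R":(428,346),"L":(211,343)}.items():
    c=px(u,v);print(nm,c)
    for n,D in(("top",T),("side",S)):
        P=D["c"].reshape(-1,3);C=D["color"].reshape(-1,3).max(1)
        m=(np.hypot(*(P[:,:2]-c[:2]).T)<.14)
        Q=P[m&(C<70)&(P[:,2]<.03)]; r=cv2.minAreaRect((Q[:,:2]*1000).astype(np.float32))
        q=Q[:,:2]-Q[:,:2].mean(0);ww,V=np.linalg.eigh(q.T@q);a=np.degrees(np.arctan2(V[1,1],V[0,1]))
        H=P[m&(P[:,2]>.028)&(P[:,2]<.06)]
        print(nm,n,len(Q),np.median(Q,0).round(3),np.round(r[0]),np.round(r[1]),round(r[2]),"pca",round(a,1),"tall",len(H),H.mean(0).round(3) if len(H) else "")
for n,i in(("top",1),("side",1)):
    im=cv2.imread(f"pics/{n}0.png")
t=cv2.imread("pics/top0.png")[150:285,110:320];s=cv2.imread("pics/side0.png")[150:420,200:370]
a=cv2.resize(t,(630,405),interpolation=cv2.INTER_CUBIC)
cv2.imwrite("pics/ct.png",a)
s1=S["color"][180:250,290:365];s2=S["color"][335:420,220:305]
cv2.imwrite("pics/cs.png",np.hstack([cv2.resize(s1,(390,380)),cv2.resize(s2,(390,380))]))
E
```

```text
A top 0.03 222 med [0.654 0.017 0.04 ] rect [661.  19.] [84. 51.] 82 pca 83
A top 0.055 63 med [0.66  0.021 0.072] rect [661.  19.] [57. 15.] 83 pca 83
A side 0.03 150 med [0.666 0.041 0.04 ] rect [666.  21.] [86. 43.] 82 pca 76
A side 0.055 96 med [0.661 0.027 0.071] rect [662.  23.] [61. 14.] 82 pca 83
B top 0.03 217 med [ 0.635 -0.252  0.041] rect [ 638. -253.] [82. 51.] 63 pca 65
B top 0.055 65 med [ 0.638 -0.254  0.071] rect [ 638. -253.] [58. 14.] 62 pca 62
B side 0.03 218 med [ 0.633 -0.242  0.04 ] rect [ 638. -250.] [81. 50.] 62 pca 54
B side 0.055 74 med [ 0.639 -0.247  0.07 ] rect [ 640. -249.] [55. 15.] 63 pca 62
C top 0.03 229 med [0.447 0.118 0.04 ] rect [449. 121.] [50. 86.] 16 pca 107
C top 0.055 67 med [0.45  0.12  0.072] rect [449. 121.] [15. 59.] 17 pca 107
C side 0.03 387 med [0.445 0.133 0.04 ] rect [450. 123.] [51. 89.] 19 pca 110
C side 0.055 126 med [0.449 0.128 0.07 ] rect [450. 123.] [14. 62.] 17 pca 107
D top 0.03 235 med [ 0.435 -0.063  0.04 ] rect [433. -61.] [84. 51.] 81 pca 83
D top 0.055 63 med [ 0.432 -0.062  0.072] rect [433. -62.] [59. 13.] 82 pca 82
D side 0.03 305 med [ 0.428 -0.049  0.04 ] rect [434. -60.] [87. 51.] 84 pca 78
D side 0.055 92 med [ 0.434 -0.054  0.071] rect [434. -59.] [62. 15.] 83 pca 82
R [ 0.43948048 -0.2633176   0.01202099]
R top 1284 [ 0.438 -0.267  0.007] [ 396. -259.] [177. 193.] 79 pca 78.2 tall 68 [ 0.438 -0.262  0.044]
R side 1915 [ 0.404 -0.268  0.003] [ 399. -262.] [262. 196.] 78 pca 92.9 tall 94 [ 0.443 -0.253  0.041]
L [0.45947751 0.33230888 0.00705333]
L top 1213 [0.459 0.333 0.007] [460. 333.] [178. 100.] 89 pca 87.8 tall 8 [0.478 0.366 0.029]
L side 2958 [0.463 0.333 0.007] [463. 329.] [182. 107.] 90 pca 88.5 tall 62 [0.574 0.333 0.055]
```

View pics/cs.png

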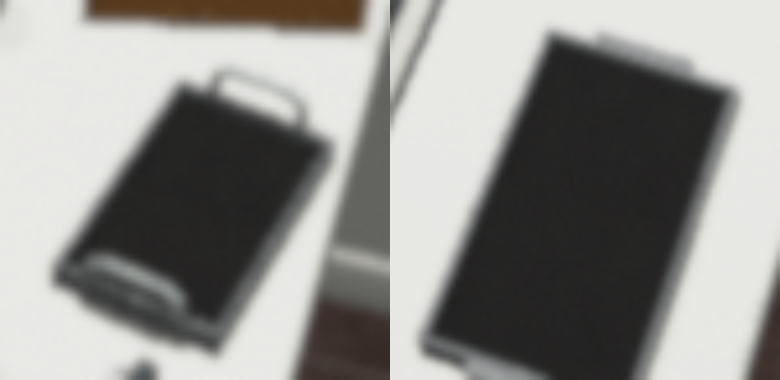

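View pics/ct.png

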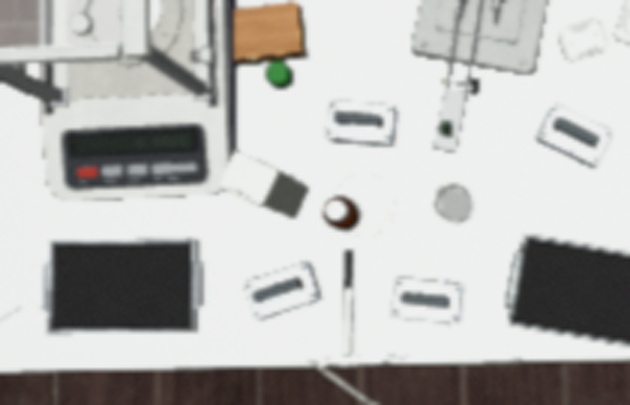

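The crops confirm it: the right tray has arched handles, the left has flat lips. The candidates were four aluminium cases and one turquoise look-alike, which I'm leaving alone. I'll start with case D, nearest the robot.

Call:
{"op": "apply_moves", "data": {
  "commands": [
    {"translation": [2.8, -2.2, 0], "delta_rot": [0, 0, 0], "gripper": 0.5},
    {"translation": [2.8, -2.2, 0], "delta_rot": [0, 0, 0], "gripper": 0.5},
    {"translation": [2.8, -2.2, 0], "delta_rot": [0, 0, 0], "gripper": 0.5},
    {"translation": [2.8, -2.2, 0], "delta_rot": [0, 0, 0], "gripper": 0.5},
    {"translation": [2.8, -2.2, 0], "delta_rot": [0, 0, 0], "gripper": 0.5},
    {"translation": [2.8, -2.2, 0], "delta_rot": [0, 0, 0], "gripper": 0.5},
    {"translation": [2.8, -2.2, 0], "delta_rot": [0, 0, 0], "gripper": 0.5},
    {"translation": [2.8, -2.2, 0], "delta_rot": [0, 0, 0], "gripper": 0.5},
    {"translation": [2.8, -2.2, 0], "delta_rot": [0, 0, 0], "gripper": 0.5},
    {"translation": [2.8, -2.2, 0], "delta_rot": [0, 0, 0], "gripper": 0.5}
  ]
}}

```text
time_s: 2.03
eef_pos: [0.3821, -0.1589, 0.2316]
orientation: [3.069, 0.67, 0.001]
wrist_force: [0.1, 0.2, 0.6]
opening: 0.0425
finger_force: 0.0
```

Call:
{"op": "apply_moves", "data": {
  "commands": [
    {"translation": [2.8, -2.2, 0], "delta_rot": [0, 0, 0], "gripper": 0.5},
    {"translation": [2.8, -2.2, 0], "delta_rot": [0, 0, 0], "gripper": 0.5},
    {"translation": [2.8, -2.2, 0], "delta_rot": [0, 0, 0], "gripper": 0.5},
    {"translation": [0, 0, 0.5], "delta_rot": [0, 0, -0.1], "gripper": 0.5},
    {"translation": [0, 0, 0.5], "delta_rot": [0, 0, -0.1], "gripper": 0.5},
    {"translation": [0, 0, 0.5], "delta_rot": [0, 0, -0.1], "gripper": 0.5},
    {"translation": [0, 0, 0.5], "delta_rot": [0, 0, -0.1], "gripper": 0.5},
    {"translation": [0, 0, 0.5], "delta_rot": [0, 0, -0.1], "gripper": 0.5},
    {"translation": [0, 0, 0.5], "delta_rot": [0, 0, -0.1], "gripper": 0.5},
    {"translation": [0, 0, 0.5], "delta_rot": [0, 0, -0.1], "gripper": 0.5}
  ]
}}

```text
time_s: 2.87
eef_pos: [0.4305, -0.0655, 0.1961]
orientation: [2.649, 1.688, 0.0]
wrist_force: [0.5, 0.2, 0.0]
opening: 0.0426
finger_force: 0.0
```

Call:
{"op": "apply_moves", "data": {
  "commands": [
    {"translation": [0, 0, 0.5], "delta_rot": [0, 0, -0.1], "gripper": 0.5},
    {"translation": [0, 0, 0.5], "delta_rot": [0, 0, -0.1], "gripper": 0.5},
    {"translation": [0, 0, 0.5], "delta_rot": [0, 0, -0.1], "gripper": 0.5},
    {"translation": [0, 0, 0], "delta_rot": [0, 0, 0], "gripper": 0.5},
    {"translation": [0, 0, 0], "delta_rot": [0, 0, 0], "gripper": 0.5}
  ]
}}

```text
time_s: 3.28
eef_pos: [0.4303, -0.0655, 0.1813]
orientation: [-2.375, -2.056, 0.0]
wrist_force: [-0.5, -0.0, 0.8]
opening: 0.0428
finger_force: 0.0
```

```bash
cat >> h.py <<'E'
from scipy.spatial.transform import Rotation as Ro
def psi(s):
    R=Ro.from_rotvec(s["orientation"]).as_matrix(); return np.degrees(np.arctan2(R[1,1],R[0,1])),R
def plan(t,ps):
    s=observe();p,R=psi(s);d=np.array(t)-s["eef_pos"]
    print("t",s["time_s"],"pos",s["eef_pos"].round(4),"psi",round(p,1),"tilt",np.round(R[:,2],3),"F",s["wrist_force"].round(2),"open",round(s["opening"],3),"q6",round(s["joint_positions"][5],2))
    print("  tool cm now",(R.T@d*100).round(2),"turn z",round(-np.radians(ps-p),3))
    a=np.radians(ps);X=np.array([[-np.sin(a),np.cos(a),0],[np.cos(a),np.sin(a),0],[0,0,-1]])
    print("  tool cm after turn",(X@d*100).round(2))
def wristfit(c,f=None):
    f=f or grab_frame("wrist");P=cloud(f).reshape(-1,3)
    ok=f["range_z"].reshape(-1)>0.05
    m=ok&(np.hypot(*(P[:,:2]-np.array(c)[:2]).T)<.065)
    for lo,hi in((.03,.05),(.06,.085)):
        Q=P[m&(P[:,2]>lo)&(P[:,2]<hi)]
        if len(Q)<9: print(lo,len(Q));continue
        r=cv2.minAreaRect((Q[:,:2]*1000).astype(np.float32));q=Q[:,:2]-Q[:,:2].mean(0);_,V=np.linalg.eigh(q.T@q)
        print(lo,len(Q),"z",np.median(Q[:,2]).round(4),"rect",np.round(r[0],1),np.round(r[1]),round(r[2],1),"pca",round(np.degrees(np.arctan2(V[1,1],V[0,1])),1))
    return f
E
python3 - <<'E'
from h import *
f=wristfit((.433,-.061)); cv2.imwrite("pics/w1.png",f["color"]); print(np.array(f["extrinsics"]).round(3))
for d in place_of(f,"case_a_grip")[:2]: print(d["confidence"],w(f,d["point"]))
plan((.433,-.061,.048),-7.5)
E
```

```text
0.03 4573 z 0.0387 rect [435.  -63.6] [84. 51.] 82.5 pca 82.5
0.06 1512 z 0.0704 rect [434.5 -62.9] [59. 14.] 82.4 pca 82.7
[[ 0.99   0.138  0.041  0.44 ]
 [-0.144  0.95   0.278  0.005]
 [-0.    -0.281  0.96   0.323]
 [ 0.     0.     0.     1.   ]]
0.72 [ 0.6389085  -0.24995158  0.06847555]
0.71 [0.54433401 0.04013092 0.001559  ]
t 3.3833 pos [ 0.4306 -0.0656  0.1816] psi -8.3 tilt [ 0.  0. -1.] F [-0.25  0.14  0.33] open 0.043 q6 1.56
  tool cm now [ 0.48  0.16 13.36] turn z -0.013
  tool cm after turn [ 0.48  0.18 13.36]
```

View pics/w1.png

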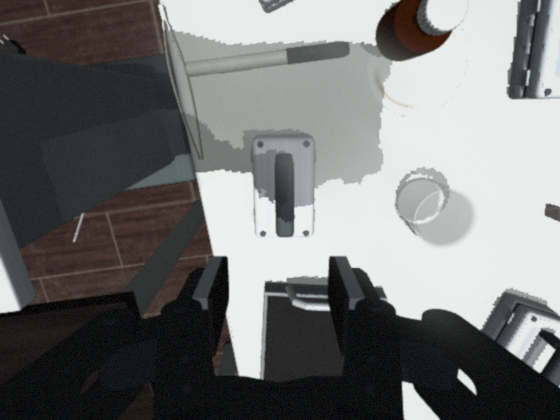

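Wrist view: the fingers straddle an aluminium case with a dark bar, centred at pixel (284,190). The arched tray is at (325,330), and the pen and bottle stand well clear. Next I descend, grip and lift.

Call:
{"op": "apply_moves", "data": {
  "commands": [
    {"translation": [0.4, 0.28, 2.4], "delta_rot": [0, 0, -0.014], "gripper": 0.5},
    {"translation": [0, 0, 3], "delta_rot": [0, 0, 0], "gripper": 0.5},
    {"translation": [0, 0, 3], "delta_rot": [0, 0, 0], "gripper": 0.5},
    {"translation": [0, 0, 2.5], "delta_rot": [0, 0, 0], "gripper": 0.5},
    {"translation": [0, 0, 1.5], "delta_rot": [0, 0, 0], "gripper": 0.5},
    {"translation": [0, 0, 0.9], "delta_rot": [0, 0, 0], "gripper": 0.5},
    {"translation": [0, 0, 0], "delta_rot": [0, 0, 0], "gripper": 0.5},
    {"translation": [0, 0, 0], "delta_rot": [0, 0, 0], "gripper": 1},
    {"translation": [0, 0, 0], "delta_rot": [0, 0, 0], "gripper": 1},
    {"translation": [0, 0, 0], "delta_rot": [0, 0, 0], "gripper": 1}
  ]
}}

```text
time_s: 4.22
eef_pos: [0.435, -0.0621, 0.0496]
orientation: [2.357, 2.074, 0.003]
wrist_force: [0.2, 0.1, 1.2]
opening: 0.0126
finger_force: 58.5
```

Call:
{"op": "apply_moves", "data": {
  "commands": [
    {"translation": [0, 0, 0], "delta_rot": [0, 0, 0], "gripper": 1},
    {"translation": [0, 0, 0], "delta_rot": [0, 0, 0], "gripper": 1},
    {"translation": [0, 0, 0], "delta_rot": [0, 0, 0], "gripper": 1}
  ]
}}

```text
time_s: 4.47
eef_pos: [0.4351, -0.0622, 0.0495]
orientation: [2.356, 2.074, 0.003]
wrist_force: [0.3, -0.9, 7.2]
opening: 0.0127
finger_force: 59.4
```

Call:
{"op": "apply_moves", "data": {
  "commands": [
    {"translation": [0, 0, -0.5], "delta_rot": [0, 0, 0], "gripper": 1},
    {"translation": [0, 0, -1], "delta_rot": [0, 0, 0], "gripper": 1},
    {"translation": [0, 0, -1.5], "delta_rot": [0, 0, 0], "gripper": 1},
    {"translation": [0, 0, -2], "delta_rot": [0, 0, 0], "gripper": 1},
    {"translation": [0, 0, -2.5], "delta_rot": [0, 0, 0], "gripper": 1},
    {"translation": [0, 0, -2], "delta_rot": [0, 0, 0], "gripper": 1},
    {"translation": [0, 0, -1], "delta_rot": [0, 0, 0], "gripper": 1},
    {"translation": [0, 0, 0], "delta_rot": [0, 0, 0], "gripper": 1},
    {"translation": [0, 0, 0], "delta_rot": [0, 0, 0], "gripper": 1}
  ]
}}

```text
time_s: 5.22
eef_pos: [0.4338, -0.062, 0.1536]
orientation: [2.357, 2.076, 0.001]
wrist_force: [-0.7, 0.8, -1.1]
opening: 0.0125
finger_force: 58.7
```

```bash
python3 - <<'E'
from h import *
T={}
f=grab_frame("side");P=cloud(f);F=[observe()["wrist_force"][2]]
f2=grab_frame("top");F.append(observe()["wrist_force"][2]);P2=cloud(f2)
f3=grab_frame("wrist");F.append(observe()["wrist_force"][2]);P3=cloud(f3)
print(F)
plan((.44,-.264,.16),-102)
for nm,c in(("R",(.44,-.265)),("L",(.46,.331))):
  for n,PP,ff in(("side",P,f),("top",P2,f2),("w",P3,f3)):
    q=PP.reshape(-1,3);C=ff["color"].reshape(-1,3).max(1)
    m=(abs(q[:,0]-c[0])<.095)&(abs(q[:,1]-c[1])<.13)&(ff["range_z"].reshape(-1)>.1)
    Q=q[m&(C<70)&(q[:,2]>.003)&(q[:,2]<.012)]
    if len(Q)<50: continue
    # robust: largest component via median angle fit by grid of extents
    best=None
    for a in np.arange(60,110,.5):
        r=np.radians(a);u=Q[:,:2]@[np.cos(r),np.sin(r)];v=Q[:,:2]@[-np.sin(r),np.cos(r)]
        e=[np.percentile(u,[1,99]),np.percentile(v,[1,99])];A=np.ptp(e[0])*np.ptp(e[1])
        if best is None or A<best[0]: best=(A,a,e)
    A,a,e=best;r=np.radians(a);cu,cv_=np.mean(e[0]),np.mean(e[1])
    print(nm,n,len(Q),"ang",a,"size",np.ptp(e[0]).round(3),np.ptp(e[1]).round(3),"ctr",np.round([cu*np.cos(r)-cv_*np.sin(r),cu*np.sin(r)+cv_*np.cos(r)],4),"z",np.median(Q[:,2]).round(4))
E
```

```text
[np.float64(-0.8312474422572984), np.float64(-1.1028867389889616), np.float64(-1.5754391832144252)]
t 5.3667 pos [ 0.433  -0.0619  0.1524] psi -7.3 tilt [-0.002  0.    -1.   ] F [-0.2  -0.12 -1.58] open 0.013 q6 1.56
  tool cm now [-19.96   3.25  -0.77] turn z 1.653
  tool cm after turn [ 4.88 19.63 -0.76]
R side 287 ang 69.0 size 0.178 0.097 ctr [ 0.4331 -0.2663] z 0.0065
R top 987 ang 77.5 size 0.172 0.102 ctr [ 0.4397 -0.2666] z 0.0071
R w 964 ang 109.5 size 0.047 0.115 ctr [ 0.4446 -0.2169] z 0.0051
L side 2814 ang 91.0 size 0.172 0.104 ctr [0.4629 0.3274] z 0.0067
L top 959 ang 89.0 size 0.171 0.1 ctr [0.4597 0.3327] z 0.007
```

D weighs about 1.5 N at most, so it's empty and goes to the plain tray, far slot.

Call:
{"op": "apply_moves", "data": {
  "commands": [
    {"translation": [1.5, -0.1, 0], "delta_rot": [0, 0, 0], "gripper": 1},
    {"translation": [3, -0.2, -0.1], "delta_rot": [0, 0, 0], "gripper": 1},
    {"translation": [3, -0.2, -0.1], "delta_rot": [0, 0, 0], "gripper": 1},
    {"translation": [3, -0.2, 0], "delta_rot": [0, 0, 0], "gripper": 1},
    {"translation": [3, -0.2, 0], "delta_rot": [0, 0, 0], "gripper": 1},
    {"translation": [3, -0.2, 0], "delta_rot": [0, 0, 0], "gripper": 1},
    {"translation": [3, -0.2, 0], "delta_rot": [0, 0, 0], "gripper": 1},
    {"translation": [3, -0.2, 0], "delta_rot": [0, 0, 0], "gripper": 1},
    {"translation": [3, -0.2, 0], "delta_rot": [0, 0, 0], "gripper": 1},
    {"translation": [3, -0.2, 0], "delta_rot": [0, 0, 0], "gripper": 1}
  ]
}}

```text
time_s: 6.2
eef_pos: [0.4503, 0.2244, 0.1543]
orientation: [-2.357, -2.076, 0.003]
wrist_force: [1.2, -0.2, -0.9]
opening: 0.013
finger_force: 58.6
```

Call:
{"op": "apply_moves", "data": {
  "commands": [
    {"translation": [3, -0.2, 0], "delta_rot": [0, 0, 0], "gripper": 1},
    {"translation": [3, -0.2, 0], "delta_rot": [0, 0, 0], "gripper": 1},
    {"translation": [3, -0.2, 0], "delta_rot": [0, 0, -0.06], "gripper": 1},
    {"translation": [3, -0.2, 0], "delta_rot": [0, 0, 0], "gripper": 1},
    {"translation": [3, 0, 0], "delta_rot": [0, 0, 0], "gripper": 1},
    {"translation": [1.5, 0, 0], "delta_rot": [0, 0, 0], "gripper": 1},
    {"translation": [0, 0, 0], "delta_rot": [0, 0, -0.12], "gripper": 1},
    {"translation": [0, 0, 0.5], "delta_rot": [0, 0, -0.12], "gripper": 1},
    {"translation": [0, 0, 0.5], "delta_rot": [0, 0, -0.12], "gripper": 1},
    {"translation": [0, 0, 0.5], "delta_rot": [0, 0, -0.12], "gripper": 1}
  ]
}}

```text
time_s: 7.03
eef_pos: [0.4589, 0.388, 0.1387]
orientation: [-1.71, -2.635, 0.003]
wrist_force: [0.2, -0.2, -0.6]
opening: 0.0124
finger_force: 58.6
```

Call:
{"op": "apply_moves", "data": {
  "commands": [
    {"translation": [0, 0, 0.5], "delta_rot": [0, 0, -0.12], "gripper": 1},
    {"translation": [0, 0, 0.5], "delta_rot": [0, 0, -0.12], "gripper": 1},
    {"translation": [0, 0, 0.5], "delta_rot": [0, 0, -0.12], "gripper": 1},
    {"translation": [0, 0, 0.5], "delta_rot": [0, 0, -0.12], "gripper": 1},
    {"translation": [0, 0, 0.5], "delta_rot": [0, 0, -0.12], "gripper": 1},
    {"translation": [0, 0, 0.5], "delta_rot": [0, 0, -0.12], "gripper": 1},
    {"translation": [0, 0, 0.5], "delta_rot": [0, 0, -0.12], "gripper": 1},
    {"translation": [0, 0, 0.5], "delta_rot": [0, 0, -0.12], "gripper": 1},
    {"translation": [0, 0, 0.5], "delta_rot": [0, 0, -0.12], "gripper": 1},
    {"translation": [0, 0, 0], "delta_rot": [0, 0, 0], "gripper": 1}
  ]
}}

```text
time_s: 7.87
eef_pos: [0.4585, 0.3873, 0.0931]
orientation: [-0.113, -3.137, 0.004]
wrist_force: [0.6, 0.0, -1.2]
opening: 0.0129
finger_force: 58.6
```

```bash
cat >> h.py <<'E'
def floorfit(c,n="wrist",amin=60,amax=115,half=(.095,.13)):
    f=grab_frame(n);q=cloud(f).reshape(-1,3);C=f["color"].reshape(-1,3).max(1)
    m=(abs(q[:,0]-c[0])<half[0])&(abs(q[:,1]-c[1])<half[1])&(f["range_z"].reshape(-1)>.1)
    Q=q[m&(C<75)&(q[:,2]>.001)&(q[:,2]<.014)]
    best=None
    for a in np.arange(amin,amax,.5):
        r=np.radians(a);u=Q[:,:2]@[np.cos(r),np.sin(r)];v=Q[:,:2]@[-np.sin(r),np.cos(r)]
        e=[np.percentile(u,[.5,99.5]),np.percentile(v,[.5,99.5])];A=np.ptp(e[0])*np.ptp(e[1])
        if best is None or A<best[0]: best=(A,a,e)
    A,a,e=best;r=np.radians(a);cu,cv_=np.mean(e[0]),np.mean(e[1])
    print(n,len(Q),"ang",a,"size",np.ptp(e[0]).round(3),np.ptp(e[1]).round(3),"ctr",np.round([cu*np.cos(r)-cv_*np.sin(r),cu*np.sin(r)+cv_*np.cos(r)],4),"z",np.median(Q[:,2]).round(4))
    return f
E
python3 - <<'E'
from h import *
f=floorfit((.46,.331))
cv2.imwrite("pics/w2.png",f["color"])
print("pix of expected corners",[np.round(pix(f,(.4605+x,.331+y,.006))) for x in(-.055,.055) for y in(-.09,.09)])
plan((.461,.388,.057),89)
E
```

```text
wrist 30085 ang 89.5 size 0.167 0.114 ctr [0.4595 0.3197] z 0.005
pix of expected corners [array([ 43., 151.]), array([327., 131.]), array([ 81., 305.]), array([332., 289.])]
t 7.9167 pos [0.4588 0.3875 0.0938] psi 85.4 tilt [-0.002 -0.002 -1.   ] F [-0.03  0.64 -1.46] open 0.013 q6 0.78
  tool cm now [-0.23  0.08  3.68] turn z -0.062
  tool cm after turn [-0.22  0.05  3.68]
```

View pics/w2.png

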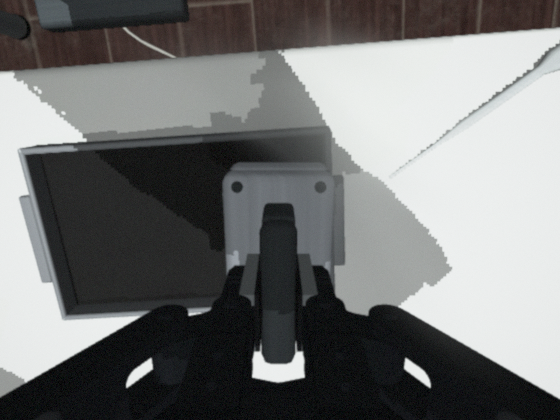

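The case hangs upright over the right-hand end of the plain tray: its lid is at (278,230), and the tray's inner edge is where I expected. Now I lower and release.

Call:
{"op": "apply_moves", "data": {
  "commands": [
    {"translation": [-0.1, 0, 1.2], "delta_rot": [0, 0, -0.062], "gripper": 1},
    {"translation": [0, 0, 1.2], "delta_rot": [0, 0, 0], "gripper": 1},
    {"translation": [0, 0, 0.7], "delta_rot": [0, 0, 0], "gripper": 1},
    {"translation": [0, 0, 0.4], "delta_rot": [0, 0, 0], "gripper": 1},
    {"translation": [0, 0, 0.2], "delta_rot": [0, 0, 0], "gripper": 1},
    {"translation": [0, 0, 0], "delta_rot": [0, 0, 0], "gripper": 1}
  ]
}}

```text
time_s: 8.42
eef_pos: [0.4604, 0.388, 0.0581]
orientation: [-0.027, -3.141, 0.0]
wrist_force: [-0.6, -0.3, -0.7]
opening: 0.013
finger_force: 58.6
```

Call:
{"op": "apply_moves", "data": {
  "commands": [
    {"translation": [0, 0, 0.15], "delta_rot": [0, 0, 0], "gripper": 1},
    {"translation": [0, 0, 0], "delta_rot": [0, 0, 0], "gripper": 1}
  ]
}}

```text
time_s: 8.58
eef_pos: [0.4607, 0.3882, 0.0572]
orientation: [0.026, 3.141, 0.001]
wrist_force: [-0.6, 0.1, -1.5]
opening: 0.0127
finger_force: 58.6
```

Call:
{"op": "apply_moves", "data": {
  "commands": [
    {"translation": [0, 0, 0.15], "delta_rot": [0, 0, 0], "gripper": 1},
    {"translation": [0, 0, 0], "delta_rot": [0, 0, 0], "gripper": 1},
    {"translation": [0, 0, 0], "delta_rot": [0, 0, 0], "gripper": 0.5},
    {"translation": [0, 0, 0], "delta_rot": [0, 0, 0], "gripper": 0.5},
    {"translation": [0, 0, 0], "delta_rot": [0, 0, 0], "gripper": 0.5},
    {"translation": [0, 0, -1], "delta_rot": [0, 0, 0], "gripper": 0.5},
    {"translation": [0, 0, -2.5], "delta_rot": [0, 0, 0], "gripper": 0.5},
    {"translation": [0, 0, -2.5], "delta_rot": [0, 0, 0.12], "gripper": 0.5},
    {"translation": [0, 0, -2.5], "delta_rot": [0, 0, 0.12], "gripper": 0.5},
    {"translation": [0, 0, -2.5], "delta_rot": [0, 0, 0.12], "gripper": 0.5}
  ]
}}

```text
time_s: 9.42
eef_pos: [0.4604, 0.388, 0.1674]
orientation: [0.596, 3.084, 0.001]
wrist_force: [0.4, 0.6, 0.3]
opening: 0.0427
finger_force: 0.0
```

Call:
{"op": "apply_moves", "data": {
  "commands": [
    {"translation": [0, 0, 0], "delta_rot": [0, 0, 0.12], "gripper": 0.5},
    {"translation": [0, 0, 0], "delta_rot": [0, 0, 0.12], "gripper": 0.5},
    {"translation": [0, 0, 0], "delta_rot": [0, 0, 0.12], "gripper": 0.5},
    {"translation": [0, 0, 0], "delta_rot": [0, 0, 0.12], "gripper": 0.5},
    {"translation": [0, 0, 0], "delta_rot": [0, 0, 0.12], "gripper": 0.5},
    {"translation": [0, 0, 0], "delta_rot": [0, 0, 0.12], "gripper": 0.5},
    {"translation": [0, 0, 0], "delta_rot": [0, 0, 0.12], "gripper": 0.5},
    {"translation": [-2, -0.7, 0], "delta_rot": [0, 0, 0.06], "gripper": 0.5},
    {"translation": [-2.8, -1, 0], "delta_rot": [0, 0, 0], "gripper": 0.5},
    {"translation": [-2.8, -1, 0], "delta_rot": [0, 0, 0], "gripper": 0.5}
  ]
}}

```text
time_s: 10.25
eef_pos: [0.4579, 0.307, 0.1658]
orientation: [1.87, 2.525, 0.001]
wrist_force: [0.8, -0.9, 0.3]
opening: 0.0428
finger_force: 0.0
```

Call:
{"op": "apply_moves", "data": {
  "commands": [
    {"translation": [-2.8, -1, 0], "delta_rot": [0, 0, 0], "gripper": 0.5},
    {"translation": [-2.8, -1, 0], "delta_rot": [0, 0, 0], "gripper": 0.5},
    {"translation": [-2.8, -1, 0], "delta_rot": [0, 0, 0], "gripper": 0.5},
    {"translation": [-2.8, -1, 0], "delta_rot": [0, 0, 0], "gripper": 0.5},
    {"translation": [-2.8, -1, 0], "delta_rot": [0, 0, 0], "gripper": 0.5},
    {"translation": [-2.8, -1, 0], "delta_rot": [0, 0, 0], "gripper": 0.5},
    {"translation": [0, 0, 0], "delta_rot": [0, 0, 0], "gripper": 0.5},
    {"translation": [0, 0, 0], "delta_rot": [0, 0, 0], "gripper": 0.5}
  ]
}}

```text
time_s: 10.92
eef_pos: [0.4496, 0.1281, 0.1663]
orientation: [1.874, 2.521, 0.002]
wrist_force: [0.5, 1.8, 0.9]
opening: 0.043
finger_force: 0.0
```

```bash
python3 - <<'E'
from h import *
print("C");wristfit((.449,.122))
print("D in tray, top view");wristfit((.46,.388),grab_frame("top"))
print("others top");wristfit((.661,.02),grab_frame("top"))
plan((.450,.121,.049),17)
E
```

```text
C
0.03 4870 z 0.0387 rect [449.9 120.2] [51. 83.] 17.0 pca 107.5
0.06 1594 z 0.0704 rect [450.3 120.4] [14. 59.] 17.4 pca 107.3
D in tray, top view
0.03 0
0.06 0
others top
0.03 225 z 0.04 rect [660.7  20.6] [85. 52.] 81.9 pca 83.5
0.06 63 z 0.0722 rect [661.2  19.3] [57. 14.] 83.3 pca 83.3
t 11.0667 pos [0.4498 0.13   0.1657] psi 16.9 tilt [ 0.001  0.001 -1.   ] F [-0.13 -0.18 -0.7 ] open 0.043 q6 1.56
  tool cm now [-0.87 -0.25 11.67] turn z -0.001
  tool cm after turn [-0.87 -0.24 11.67]
```

Call:
{"op": "apply_moves", "data": {
  "commands": [
    {"translation": [-0.87, -0.24, 2], "delta_rot": [0, 0, 0], "gripper": 0.5},
    {"translation": [0, 0, 3], "delta_rot": [0, 0, 0], "gripper": 0.5},
    {"translation": [0, 0, 3], "delta_rot": [0, 0, 0], "gripper": 0.5},
    {"translation": [0, 0, 2], "delta_rot": [0, 0, 0], "gripper": 0.5},
    {"translation": [0, 0, 1.2], "delta_rot": [0, 0, 0], "gripper": 0.5},
    {"translation": [0, 0, 0.4], "delta_rot": [0, 0, 0], "gripper": 0.5},
    {"translation": [0, 0, 0], "delta_rot": [0, 0, 0], "gripper": 0.5},
    {"translation": [0, 0, 0], "delta_rot": [0, 0, 0], "gripper": 1},
    {"translation": [0, 0, 0], "delta_rot": [0, 0, 0], "gripper": 1},
    {"translation": [0, 0, 0], "delta_rot": [0, 0, 0], "gripper": 1}
  ]
}}

```text
time_s: 11.9
eef_pos: [0.4507, 0.1208, 0.0504]
orientation: [1.87, 2.523, 0.003]
wrist_force: [0.3, 1.6, 1.3]
opening: 0.0128
finger_force: 58.4
```

Call:
{"op": "apply_moves", "data": {
  "commands": [
    {"translation": [0, 0, 0], "delta_rot": [0, 0, 0], "gripper": 1},
    {"translation": [0, 0, 0], "delta_rot": [0, 0, 0], "gripper": 1}
  ]
}}

```text
time_s: 12.07
eef_pos: [0.4508, 0.1208, 0.0503]
orientation: [1.87, 2.523, 0.004]
wrist_force: [0.9, 2.1, 6.5]
opening: 0.013
finger_force: 59.3
```

Call:
{"op": "apply_moves", "data": {
  "commands": [
    {"translation": [0, 0, -0.5], "delta_rot": [0, 0, 0], "gripper": 1},
    {"translation": [0, 0, -1], "delta_rot": [0, 0, 0], "gripper": 1},
    {"translation": [0, 0, -1.5], "delta_rot": [0, 0, 0], "gripper": 1},
    {"translation": [0, 0, -2], "delta_rot": [0, 0, 0], "gripper": 1},
    {"translation": [0, 0, -2.5], "delta_rot": [0, 0, 0], "gripper": 1},
    {"translation": [0, 0, -2], "delta_rot": [0, 0, 0], "gripper": 1},
    {"translation": [0, 0, -1], "delta_rot": [0, 0, 0], "gripper": 1},
    {"translation": [0, 0, 0], "delta_rot": [0, 0, 0], "gripper": 1},
    {"translation": [0, 0, 0], "delta_rot": [0, 0, 0], "gripper": 1}
  ]
}}

```text
time_s: 12.82
eef_pos: [0.4497, 0.1201, 0.1545]
orientation: [1.871, 2.523, 0.001]
wrist_force: [-0.4, -1.1, -0.9]
opening: 0.0126
finger_force: 58.7
```

```bash
cat >> h.py <<'E'
def weigh():
    F=[]
    for _ in range(5): F.append(observe()["wrist_force"][2]);grab_frame("side")
    print("Fz",np.round(F,2),"mean",np.mean(F).round(2))
E
python3 - <<'E'
from h import *
weigh()
plan((.438,-.264,.156),78);plan((.46,.331,.156),89)
E
```

```text
Fz [-0.87 -1.71 -1.78 -0.86 -0.75] mean -1.19
t 13.0667 pos [0.4491 0.1201 0.1534] psi 16.9 tilt [-0.002 -0.    -1.   ] F [ 1.11  0.01 -1.21] open 0.013 q6 1.54
  tool cm now [-36.43 -12.23  -0.24] turn z -1.066
  tool cm after turn [ -6.9  -37.8   -0.26]
t 13.0667 pos [0.4491 0.1201 0.1534] psi 16.9 tilt [-0.002 -0.    -1.   ] F [ 1.11  0.01 -1.21] open 0.013 q6 1.54
  tool cm now [19.87  7.18 -0.27] turn z -1.258
  tool cm after turn [-0.72 21.11 -0.26]
```

C is also light (1.2 N), so it's empty too: plain tray, middle slot.

Call:
{"op": "apply_moves", "data": {
  "commands": [
    {"translation": [1.5, 0.5, 0], "delta_rot": [0, 0, 0], "gripper": 1},
    {"translation": [2.85, 1.03, 0], "delta_rot": [0, 0, 0], "gripper": 1},
    {"translation": [2.85, 1.03, 0], "delta_rot": [0, 0, 0], "gripper": 1},
    {"translation": [2.85, 1.03, 0], "delta_rot": [0, 0, 0], "gripper": 1},
    {"translation": [2.85, 1.03, 0], "delta_rot": [0, 0, 0], "gripper": 1},
    {"translation": [2.85, 1.03, 0], "delta_rot": [0, 0, 0], "gripper": 1},
    {"translation": [2.7, 1.03, 0], "delta_rot": [0, 0, 0], "gripper": 1},
    {"translation": [1.4, 0.5, 0], "delta_rot": [0, 0, 0], "gripper": 1},
    {"translation": [0, 0, 0], "delta_rot": [0, 0, -0.12], "gripper": 1},
    {"translation": [0, 0, 0], "delta_rot": [0, 0, -0.12], "gripper": 1}
  ]
}}

```text
time_s: 13.9
eef_pos: [0.4602, 0.3317, 0.1533]
orientation: [-1.546, -2.734, 0.003]
wrist_force: [0.0, -0.5, -1.3]
opening: 0.0131
finger_force: 58.6
```

Call:
{"op": "apply_moves", "data": {
  "commands": [
    {"translation": [0, 0, 0], "delta_rot": [0, 0, -0.12], "gripper": 1},
    {"translation": [0, 0, 0], "delta_rot": [0, 0, -0.12], "gripper": 1},
    {"translation": [0, 0, 0], "delta_rot": [0, 0, -0.12], "gripper": 1},
    {"translation": [0, 0, 0], "delta_rot": [0, 0, -0.12], "gripper": 1},
    {"translation": [0, 0, 0], "delta_rot": [0, 0, -0.12], "gripper": 1},
    {"translation": [0, 0, 0], "delta_rot": [0, 0, -0.12], "gripper": 1},
    {"translation": [0, 0, 0], "delta_rot": [0, 0, -0.12], "gripper": 1},
    {"translation": [0, 0, 0], "delta_rot": [0, 0, -0.12], "gripper": 1},
    {"translation": [0, 0, 0], "delta_rot": [0, 0, -0.06], "gripper": 1},
    {"translation": [0, 0, 0], "delta_rot": [0, 0, 0], "gripper": 1}
  ]
}}

```text
time_s: 14.73
eef_pos: [0.4605, 0.3305, 0.1537]
orientation: [-0.021, -3.141, 0.001]
wrist_force: [0.1, 0.2, -1.6]
opening: 0.0126
finger_force: 58.6
```

```bash
python3 - <<'E'
from h import *
f=wristfit((.46,.388)); cv2.imwrite("pics/w3.png",f["color"])
plan((.460,.329,.057),89)
E
```

```text
0.03 4614 z 0.0447 rect [460.3 387.3] [52. 83.] 89.6 pca -178.5
0.06 2091 z 0.0761 rect [460.3 387.8] [14. 59.] 89.1 pca 179.0
t 14.7833 pos [0.4605 0.3305 0.1538] psi 89.0 tilt [-0.001 -0.001 -1.   ] F [ 0.7  -0.44 -1.16] open 0.013 q6 0.64
  tool cm now [ 0.04 -0.15  9.68] turn z 0.0
  tool cm after turn [ 0.05 -0.15  9.68]
```

View pics/w3.png

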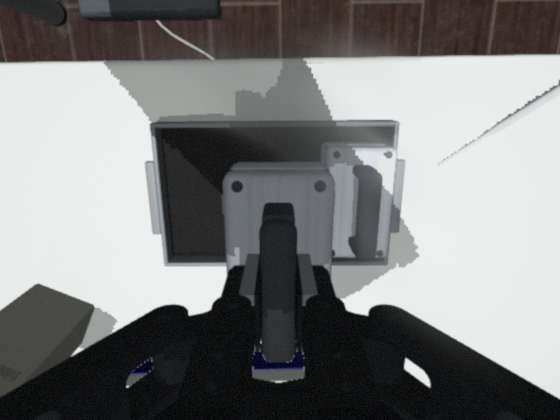

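D sits flat in the right-hand slot at (358,200), and C hangs over the middle. I lower C.

Call:
{"op": "apply_moves", "data": {
  "commands": [
    {"translation": [0, -0.15, 2], "delta_rot": [0, 0, 0], "gripper": 1},
    {"translation": [0, 0, 2.5], "delta_rot": [0, 0, 0], "gripper": 1},
    {"translation": [0, 0, 2.2], "delta_rot": [0, 0, 0], "gripper": 1},
    {"translation": [0, 0, 1.5], "delta_rot": [0, 0, 0], "gripper": 1},
    {"translation": [0, 0, 0.8], "delta_rot": [0, 0, 0], "gripper": 1},
    {"translation": [0, 0, 0.4], "delta_rot": [0, 0, 0], "gripper": 1},
    {"translation": [0, 0, 0.2], "delta_rot": [0, 0, 0], "gripper": 1},
    {"translation": [0, 0, 0.1], "delta_rot": [0, 0, 0], "gripper": 1},
    {"translation": [0, 0, 0], "delta_rot": [0, 0, 0], "gripper": 1}
  ]
}}

```text
time_s: 15.53
eef_pos: [0.4611, 0.3298, 0.058]
orientation: [0.026, 3.141, 0.001]
wrist_force: [-0.8, -0.1, -2.1]
opening: 0.0127
finger_force: 58.6
```

Call:
{"op": "apply_moves", "data": {
  "commands": [
    {"translation": [0, 0, 0.15], "delta_rot": [0, 0, 0], "gripper": 1},
    {"translation": [0, 0, 0], "delta_rot": [0, 0, 0], "gripper": 1},
    {"translation": [0, 0, 0], "delta_rot": [0, 0, 0], "gripper": 0.5},
    {"translation": [0, 0, 0], "delta_rot": [0, 0, 0], "gripper": 0.5},
    {"translation": [0, 0, 0], "delta_rot": [0, 0, 0], "gripper": 0.5},
    {"translation": [0, 0, -1], "delta_rot": [0, 0, 0], "gripper": 0.5},
    {"translation": [0, 0, -2.5], "delta_rot": [0, 0, 0], "gripper": 0.5},
    {"translation": [0, 0, -3], "delta_rot": [0, 0, 0.12], "gripper": 0.5},
    {"translation": [0, 0, -3], "delta_rot": [0, 0, 0.12], "gripper": 0.5},
    {"translation": [0, 0, -2.5], "delta_rot": [0, 0, 0.12], "gripper": 0.5}
  ]
}}

```text
time_s: 16.37
eef_pos: [0.4608, 0.3297, 0.1788]
orientation: [0.596, 3.084, 0.002]
wrist_force: [0.5, 0.4, 0.5]
opening: 0.0427
finger_force: 0.0
```

Call:
{"op": "apply_moves", "data": {
  "commands": [
    {"translation": [0, 0, 0], "delta_rot": [0, 0, 0.12], "gripper": 0.5},
    {"translation": [0, 0, 0], "delta_rot": [0, 0, 0.12], "gripper": 0.5},
    {"translation": [0, 0, 0], "delta_rot": [0, 0, 0.12], "gripper": 0.5},
    {"translation": [0, 0, 0], "delta_rot": [0, 0, 0.12], "gripper": 0.5},
    {"translation": [0, 0, 0], "delta_rot": [0, 0, 0.12], "gripper": 0.5},
    {"translation": [0, 0, 0], "delta_rot": [0, 0, 0.12], "gripper": 0.5},
    {"translation": [0, 0, 0], "delta_rot": [0, 0, 0.12], "gripper": 0.5},
    {"translation": [0, 0, 0], "delta_rot": [0, 0, 0.12], "gripper": 0.5},
    {"translation": [0, 0, 0], "delta_rot": [0, 0, 0.12], "gripper": 0.5},
    {"translation": [0, 0, 0], "delta_rot": [0, 0, 0.12], "gripper": 0.5}
  ]
}}

```text
time_s: 17.2
eef_pos: [0.4607, 0.3295, 0.1767]
orientation: [-2.234, -2.209, -0.001]
wrist_force: [0.1, -0.1, -0.9]
opening: 0.0424
finger_force: 0.0
```

Call:
{"op": "apply_moves", "data": {
  "commands": [
    {"translation": [0, 0, 0], "delta_rot": [0, 0, 0.115], "gripper": 0.5},
    {"translation": [-2.8, 0.3, 0], "delta_rot": [0, 0, 0], "gripper": 0.5},
    {"translation": [-2.8, 0.3, 0], "delta_rot": [0, 0, 0], "gripper": 0.5},
    {"translation": [-2.8, 0.3, 0], "delta_rot": [0, 0, 0], "gripper": 0.5},
    {"translation": [-2.8, 0.3, 0], "delta_rot": [0, 0, 0], "gripper": 0.5},
    {"translation": [-2.8, 0.3, 0], "delta_rot": [0, 0, 0], "gripper": 0.5},
    {"translation": [-2.8, 0.3, 0], "delta_rot": [0, 0, 0], "gripper": 0.5},
    {"translation": [-2.8, 0.3, 0], "delta_rot": [0, 0, 0], "gripper": 0.5},
    {"translation": [-2.8, 0.3, 0], "delta_rot": [0, 0, 0], "gripper": 0.5},
    {"translation": [-2.8, 0.3, 0], "delta_rot": [0, 0, 0], "gripper": 0.5}
  ]
}}

```text
time_s: 18.03
eef_pos: [0.4571, 0.0749, 0.1767]
orientation: [2.35, 2.084, 0.001]
wrist_force: [0.4, 1.1, 0.1]
opening: 0.0426
finger_force: 0.0
```

Call:
{"op": "apply_moves", "data": {
  "commands": [
    {"translation": [-2.8, 0.3, 0], "delta_rot": [0, 0, 0], "gripper": 0.5},
    {"translation": [-2.8, 0.3, 0], "delta_rot": [0, 0, 0], "gripper": 0.5},
    {"translation": [0, 0, 0], "delta_rot": [0, 0, 0], "gripper": 0.5}
  ]
}}

```text
time_s: 18.28
eef_pos: [0.4563, 0.0163, 0.1767]
orientation: [2.353, 2.08, -0.0]
wrist_force: [0.9, 0.6, 0.5]
opening: 0.0429
finger_force: 0.0
```

```bash
python3 - <<'E'
from h import *
f=wristfit((.661,.02)); cv2.imwrite("pics/w4.png",f["color"])
for q in("tall_carton","holder_tip","sample_bottle"):
    for n in("wrist","top"):
        g=f if n=="wrist" else grab_frame(n)
        for d in place_of(g,q)[:1]: print(q,n,d["confidence"],w(g,d["point"]).round(3))
plan((.661,.02,.18),-7)
f=grab_frame("side");P=cloud(f).reshape(-1,3)
m=(abs(P[:,0]-.57)<.07)&(P[:,1]>.07)&(P[:,1]<.18)&(P[:,2]>.12)&(P[:,2]<.22);print("carton ext",len(P[m]),P[m].min(0).round(3),P[m].max(0).round(3))
m=(abs(P[:,0]-.63)<.1)&(P[:,1]>-.14)&(P[:,1]<-.05)&(P[:,2]>.135)&(P[:,2]<.18);print("holder ext",len(P[m]),P[m].min(0).round(3),P[m].max(0).round(3))
E
```

```text
0.03 5334 z 0.0386 rect [660.8  18.3] [84. 49.] 83.9 pca 85.7
0.06 491 z 0.0658 rect [655.3  13.4] [49.  5.] 87.0 pca 85.1
tall_carton wrist 0.59 [ 0.571  0.123 -0.004]
holder_tip top 0.42 [0.46  0.333 0.072]
sample_bottle wrist 0.84 [ 0.544  0.041 -0.004]
sample_bottle top 0.52 [ 0.548  0.047 -0.   ]
t 18.7833 pos [0.4566 0.0204 0.1758] psi -6.8 tilt [-0.  0. -1.] F [0.82 0.21 0.28] open 0.043 q6 1.73
  tool cm now [ 2.38 20.3  -0.42] turn z 0.003
  tool cm after turn [ 2.45 20.29 -0.42]
carton ext 771 [0.542 0.093 0.12 ] [0.633 0.178 0.205]
holder ext 465 [ 0.603 -0.137  0.136] [ 0.73  -0.078  0.18 ]
```

Call:
{"op": "apply_moves", "data": {
  "commands": [
    {"translation": [0.2, 1.5, 0], "delta_rot": [0, 0, 0], "gripper": 0.5},
    {"translation": [0.35, 2.9, 0], "delta_rot": [0, 0, 0], "gripper": 0.5},
    {"translation": [0.35, 2.9, 0], "delta_rot": [0, 0, 0], "gripper": 0.5},
    {"translation": [0.35, 2.9, 0], "delta_rot": [0, 0, 0], "gripper": 0.5},
    {"translation": [0.35, 2.9, 0], "delta_rot": [0, 0, 0], "gripper": 0.5},
    {"translation": [0.35, 2.9, 0], "delta_rot": [0, 0, 0], "gripper": 0.5},
    {"translation": [0.35, 2.9, 0], "delta_rot": [0, 0, 0], "gripper": 0.5},
    {"translation": [0.1, 1.4, 0], "delta_rot": [0, 0, 0], "gripper": 0.5},
    {"translation": [0, 0, 0], "delta_rot": [0, 0, 0], "gripper": 0.5},
    {"translation": [0, 0, 0], "delta_rot": [0, 0, 0], "gripper": 0.5}
  ]
}}

```text
time_s: 19.67
eef_pos: [0.6609, 0.0196, 0.1748]
orientation: [-2.35, -2.084, 0.002]
wrist_force: [-0.3, 0.6, -1.1]
opening: 0.0425
finger_force: 0.0
```

```bash
python3 - <<'E'
from h import *
f=wristfit((.661,.02)); cv2.imwrite("pics/w4.png",f["color"])
plan((.661,.02,.05),-7)
E
```

```text
0.03 4741 z 0.0387 rect [663.   18.6] [83. 51.] 83.8 pca 83.9
0.06 1509 z 0.0704 rect [662.3  18.9] [59. 13.] 83.7 pca 83.5
t 19.7167 pos [0.6602 0.0196 0.1752] psi -6.9 tilt [-0.002  0.    -1.   ] F [ 0.25  0.9  -0.02] open 0.043 q6 1.72
  tool cm now [ 0.05  0.09 12.52] turn z 0.002
  tool cm after turn [ 0.05  0.07 12.52]
```

View pics/w4.png

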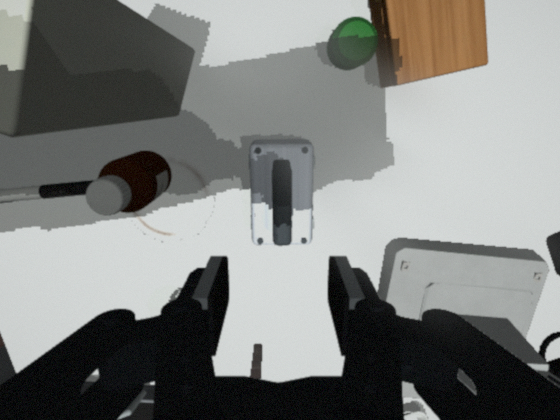

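Case A is centred between the fingers, with its bar at (282,200). The carton (100,80), bottle (130,185), cap (352,42) and stand are clear of it.

Call:
{"op": "apply_moves", "data": {
  "commands": [
    {"translation": [0, 0.15, 2.5], "delta_rot": [0, 0, 0.005], "gripper": 0.5},
    {"translation": [0, 0, 3], "delta_rot": [0, 0, 0], "gripper": 0.5},
    {"translation": [0, 0, 3], "delta_rot": [0, 0, 0], "gripper": 0.5},
    {"translation": [0, 0, 2], "delta_rot": [0, 0, 0], "gripper": 0.5},
    {"translation": [0, 0, 1.3], "delta_rot": [0, 0, 0], "gripper": 0.5},
    {"translation": [0, 0, 0.7], "delta_rot": [0, 0, 0], "gripper": 0.5},
    {"translation": [0, 0, 0], "delta_rot": [0, 0, 0], "gripper": 0.5},
    {"translation": [0, 0, 0], "delta_rot": [0, 0, 0], "gripper": 1},
    {"translation": [0, 0, 0], "delta_rot": [0, 0, 0], "gripper": 1},
    {"translation": [0, 0, 0], "delta_rot": [0, 0, 0], "gripper": 1}
  ]
}}

```text
time_s: 20.55
eef_pos: [0.6634, 0.0192, 0.0525]
orientation: [2.355, 2.077, 0.003]
wrist_force: [1.7, -0.1, 1.8]
opening: 0.0127
finger_force: 59.4
```

Call:
{"op": "apply_moves", "data": {
  "commands": [
    {"translation": [0, 0, 0], "delta_rot": [0, 0, 0], "gripper": 1},
    {"translation": [0, 0, 0], "delta_rot": [0, 0, 0], "gripper": 1}
  ]
}}

```text
time_s: 20.72
eef_pos: [0.6634, 0.0192, 0.0525]
orientation: [2.355, 2.077, 0.003]
wrist_force: [-1.2, 0.2, 6.1]
opening: 0.0128
finger_force: 60.0
```

Call:
{"op": "apply_moves", "data": {
  "commands": [
    {"translation": [0, 0, -0.5], "delta_rot": [0, 0, 0], "gripper": 1},
    {"translation": [0, 0, -1], "delta_rot": [0, 0, 0], "gripper": 1},
    {"translation": [0, 0, -1.5], "delta_rot": [0, 0, 0], "gripper": 1},
    {"translation": [0, 0, -2.5], "delta_rot": [0, 0, 0], "gripper": 1},
    {"translation": [0, 0, -2.5], "delta_rot": [0, 0, 0], "gripper": 1},
    {"translation": [0, 0, -2.5], "delta_rot": [0, 0, 0], "gripper": 1},
    {"translation": [0, 0, -1.5], "delta_rot": [0, 0, 0], "gripper": 1},
    {"translation": [0, 0, 0], "delta_rot": [0, 0, 0], "gripper": 1},
    {"translation": [0, 0, 0], "delta_rot": [0, 0, 0], "gripper": 1}
  ]
}}

```text
time_s: 21.47
eef_pos: [0.6628, 0.0192, 0.1715]
orientation: [2.355, 2.078, 0.002]
wrist_force: [1.0, -0.6, -5.3]
opening: 0.0124
finger_force: 58.7
```

```bash
python3 - <<'E'
from h import *
weigh()
plan((.45,.02,.175),-7)
E
```

```text
Fz [-5.25 -5.47 -4.78 -4.82 -4.59] mean -4.98
t 21.7167 pos [0.6617 0.0191 0.1692] psi -7.2 tilt [-0.003 -0.    -1.   ] F [-0.74 -0.96 -5.42] open 0.013 q6 1.72
  tool cm now [ -2.55 -21.02  -0.52] turn z -0.003
  tool cm after turn [ -2.49 -21.02  -0.58]
```

A is heavy (about 5 N), so it's loaded and goes to the handled tray. I retreat toward the robot first, then go right.

Call:
{"op": "apply_moves", "data": {
  "commands": [
    {"translation": [-0.2, -1.3, 0], "delta_rot": [0, 0, 0], "gripper": 1},
    {"translation": [-0.33, -2.8, 0], "delta_rot": [0, 0, 0], "gripper": 1},
    {"translation": [-0.33, -2.8, 0], "delta_rot": [0, 0, 0], "gripper": 1},
    {"translation": [-0.33, -2.8, 0], "delta_rot": [0, 0, 0], "gripper": 1},
    {"translation": [-0.33, -2.8, 0], "delta_rot": [0, 0, 0], "gripper": 1},
    {"translation": [-0.33, -2.8, 0], "delta_rot": [0, 0, 0], "gripper": 1},
    {"translation": [-0.33, -2.8, 0], "delta_rot": [0, 0, 0], "gripper": 1},
    {"translation": [-1.5, -1.8, 0], "delta_rot": [0, 0, 0], "gripper": 1},
    {"translation": [-2.5, -0.5, 0], "delta_rot": [0, 0, 0], "gripper": 1},
    {"translation": [-3, 0.2, 0], "delta_rot": [0, 0, 0], "gripper": 1}
  ]
}}

```text
time_s: 22.55
eef_pos: [0.4481, -0.0461, 0.1705]
orientation: [-2.352, -2.08, 0.001]
wrist_force: [1.2, 0.2, -3.9]
opening: 0.0124
finger_force: 59.1
```

Call:
{"op": "apply_moves", "data": {
  "commands": [
    {"translation": [-3, 0.2, 0], "delta_rot": [0, 0, 0], "gripper": 1},
    {"translation": [-3, 0.2, 0], "delta_rot": [0, 0, 0], "gripper": 1},
    {"translation": [-3, 0.2, 0], "delta_rot": [0, 0, 0], "gripper": 1},
    {"translation": [-3, 0.2, 0], "delta_rot": [0, 0, 0], "gripper": 1},
    {"translation": [-3, 0.2, 0], "delta_rot": [0, 0, 0], "gripper": 1},
    {"translation": [-3, 0.2, 0], "delta_rot": [0, 0, 0], "gripper": 1},
    {"translation": [-3, 0.2, 0], "delta_rot": [0, 0, 0], "gripper": 1},
    {"translation": [-3, 0.2, 0], "delta_rot": [0, 0, 0], "gripper": 1},
    {"translation": [-1.5, 0.2, 0], "delta_rot": [0, 0, 0], "gripper": 1},
    {"translation": [0, 0, 0], "delta_rot": [0, 0, -0.06], "gripper": 1}
  ]
}}

```text
time_s: 23.38
eef_pos: [0.4364, -0.305, 0.17]
orientation: [2.296, 2.144, -0.001]
wrist_force: [-0.1, 0.6, -5.2]
opening: 0.0126
finger_force: 59.1
```

Call:
{"op": "apply_moves", "data": {
  "commands": [
    {"translation": [0, 0, 0.3], "delta_rot": [0, 0, -0.12], "gripper": 1},
    {"translation": [0, 0, 0.3], "delta_rot": [0, 0, -0.12], "gripper": 1},
    {"translation": [0, 0, 0.3], "delta_rot": [0, 0, -0.12], "gripper": 1},
    {"translation": [0, 0, 0.3], "delta_rot": [0, 0, -0.12], "gripper": 1},
    {"translation": [0, 0, 0.3], "delta_rot": [0, 0, -0.12], "gripper": 1},
    {"translation": [0, 0, 0.3], "delta_rot": [0, 0, -0.12], "gripper": 1},
    {"translation": [0, 0, 0.3], "delta_rot": [0, 0, -0.12], "gripper": 1},
    {"translation": [0, 0, 0.3], "delta_rot": [0, 0, -0.12], "gripper": 1},
    {"translation": [0, 0, 0.3], "delta_rot": [0, 0, -0.12], "gripper": 1},
    {"translation": [0, 0, 0.3], "delta_rot": [0, 0, -0.12], "gripper": 1}
  ]
}}

```text
time_s: 24.22
eef_pos: [0.4364, -0.3015, 0.1401]
orientation: [-0.67, -3.068, -0.001]
wrist_force: [1.0, -0.2, -3.5]
opening: 0.0126
finger_force: 59.1
```

Call:
{"op": "apply_moves", "data": {
  "commands": [
    {"translation": [0, 0, 0], "delta_rot": [0, 0, -0.12], "gripper": 1},
    {"translation": [0, 0, 0], "delta_rot": [0, 0, -0.1], "gripper": 1},
    {"translation": [0, 0, 0], "delta_rot": [0, 0, 0], "gripper": 1}
  ]
}}

```text
time_s: 24.47
eef_pos: [0.4364, -0.3015, 0.1402]
orientation: [-0.331, -3.123, -0.001]
wrist_force: [0.4, 0.1, -4.5]
opening: 0.0127
finger_force: 59.1
```

```bash
python3 - <<'E'
from h import *
f=floorfit((.44,-.265),half=(.09,.125)); 
u=np.array([.216,.976]);v=np.array([.976,-.216])
im=f["color"].copy()
for a in(-.055,.055):
    for b in(-.09,.09):
        p=np.array([.44,-.265])+v*a+u*b; x=pix(f,(*p,.02)); cv2.circle(im,(int(x[0]),int(x[1])),4,(0,0,255),1)
cv2.imwrite("pics/w5.png",im)
plan((.431,-.306,.0585),77.5)
E
```

```text
wrist 19302 ang 78.5 size 0.181 0.109 ctr [ 0.4424 -0.2669] z 0.0049
t 24.5167 pos [ 0.4365 -0.3016  0.1403] psi 77.5 tilt [-0.001  0.001 -1.   ] F [ 0.11 -0.22 -4.71] open 0.012 q6 -0.39
  tool cm now [ 0.43 -0.55  8.18] turn z 0.001
  tool cm after turn [ 0.44 -0.55  8.18]
```

View pics/w5.png

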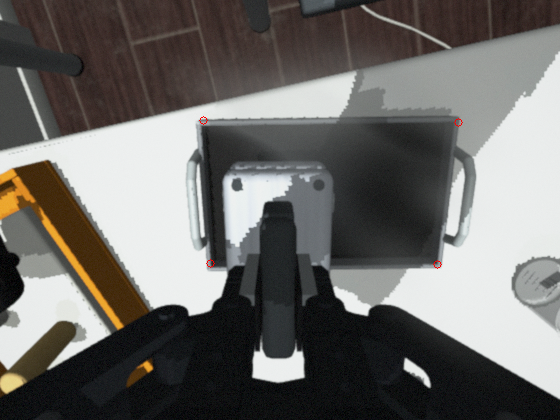

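A hangs over the left end of the handled tray, with its lid at (278,220). The red circles fall on the tray's corners and both arches show, so I lower.

Call:
{"op": "apply_moves", "data": {
  "commands": [
    {"translation": [0.3, -0.6, 1.5], "delta_rot": [0, 0, -0.008], "gripper": 1},
    {"translation": [0, 0, 2], "delta_rot": [0, 0, 0], "gripper": 1},
    {"translation": [0, 0, 2], "delta_rot": [0, 0, 0], "gripper": 1},
    {"translation": [0, 0, 1.2], "delta_rot": [0, 0, 0], "gripper": 1},
    {"translation": [0, 0, 0.6], "delta_rot": [0, 0, 0], "gripper": 1},
    {"translation": [0, 0, 0.4], "delta_rot": [0, 0, 0], "gripper": 1},
    {"translation": [0, 0, 0.2], "delta_rot": [0, 0, 0], "gripper": 1},
    {"translation": [0, 0, 0], "delta_rot": [0, 0, 0], "gripper": 1}
  ]
}}

```text
time_s: 25.18
eef_pos: [0.4327, -0.3073, 0.062]
orientation: [0.327, 3.124, -0.0]
wrist_force: [-1.1, 0.0, -5.0]
opening: 0.0126
finger_force: 59.1
```

Call:
{"op": "apply_moves", "data": {
  "commands": [
    {"translation": [0, 0, 0.15], "delta_rot": [0, 0, 0], "gripper": 1},
    {"translation": [0, 0, 0], "delta_rot": [0, 0, 0], "gripper": 1}
  ]
}}

```text
time_s: 25.35
eef_pos: [0.4328, -0.3074, 0.0608]
orientation: [0.326, 3.124, -0.001]
wrist_force: [0.1, 0.2, -4.9]
opening: 0.0126
finger_force: 59.1
```

Call:
{"op": "apply_moves", "data": {
  "commands": [
    {"translation": [0, 0, 0.15], "delta_rot": [0, 0, 0], "gripper": 1},
    {"translation": [0, 0, 0.05], "delta_rot": [0, 0, 0], "gripper": 1},
    {"translation": [0, 0, 0], "delta_rot": [0, 0, 0], "gripper": 1}
  ]
}}

```text
time_s: 25.6
eef_pos: [0.4327, -0.3073, 0.0585]
orientation: [0.326, 3.124, -0.0]
wrist_force: [0.2, -0.2, -3.6]
opening: 0.0126
finger_force: 59.3
```

Call:
{"op": "apply_moves", "data": {
  "commands": [
    {"translation": [0, 0, 0.05], "delta_rot": [0, 0, 0], "gripper": 1},
    {"translation": [0, 0, 0], "delta_rot": [0, 0, 0], "gripper": 0.5},
    {"translation": [0, 0, 0], "delta_rot": [0, 0, 0], "gripper": 0.5},
    {"translation": [0, 0, 0], "delta_rot": [0, 0, 0], "gripper": 0.5},
    {"translation": [0, 0, -1], "delta_rot": [0, 0, 0], "gripper": 0.5},
    {"translation": [0, 0, -2.5], "delta_rot": [0, 0, 0], "gripper": 0.5},
    {"translation": [0, 0, -3], "delta_rot": [0, 0, -0.12], "gripper": 0.5},
    {"translation": [0, 0, -3], "delta_rot": [0, 0, -0.12], "gripper": 0.5},
    {"translation": [0, 0, -2.5], "delta_rot": [0, 0, -0.12], "gripper": 0.5},
    {"translation": [0, 0, 0], "delta_rot": [0, 0, -0.12], "gripper": 0.5}
  ]
}}

```text
time_s: 26.43
eef_pos: [0.4344, -0.3086, 0.1837]
orientation: [-0.435, 3.105, -0.009]
wrist_force: [0.9, 0.2, -0.1]
opening: 0.0425
finger_force: 0.0
```

Call:
{"op": "apply_moves", "data": {
  "commands": [
    {"translation": [0, 0, 0], "delta_rot": [0, 0, -0.12], "gripper": 0.5},
    {"translation": [0, 0, 0], "delta_rot": [0, 0, -0.12], "gripper": 0.5},
    {"translation": [0, 0, 0], "delta_rot": [0, 0, -0.12], "gripper": 0.5},
    {"translation": [0, 0, 0], "delta_rot": [0, 0, -0.12], "gripper": 0.5},
    {"translation": [0, 0, 0], "delta_rot": [0, 0, -0.12], "gripper": 0.5},
    {"translation": [0, 0, 0], "delta_rot": [0, 0, -0.12], "gripper": 0.5},
    {"translation": [0, 0, 0], "delta_rot": [0, 0, -0.1], "gripper": 0.5},
    {"translation": [-1.8, -1.96, 0], "delta_rot": [0, 0, 0], "gripper": 0.5},
    {"translation": [-1.8, -1.96, 0], "delta_rot": [0, 0, 0], "gripper": 0.5},
    {"translation": [-1.8, -1.96, 0], "delta_rot": [0, 0, 0], "gripper": 0.5}
  ]
}}

```text
time_s: 27.27
eef_pos: [0.5103, -0.2863, 0.179]
orientation: [-1.63, 2.685, -0.001]
wrist_force: [-0.7, -0.8, 0.7]
opening: 0.0429
finger_force: 0.0
```

Call:
{"op": "apply_moves", "data": {
  "commands": [
    {"translation": [-1.8, -1.96, 0], "delta_rot": [0, 0, 0], "gripper": 0.5},
    {"translation": [-1.8, -1.96, 0], "delta_rot": [0, 0, 0], "gripper": 0.5},
    {"translation": [-1.8, -1.96, 0], "delta_rot": [0, 0, 0], "gripper": 0.5},
    {"translation": [-1.8, -1.96, 0], "delta_rot": [0, 0, 0], "gripper": 0.5},
    {"translation": [-1.8, -1.96, 0], "delta_rot": [0, 0, 0], "gripper": 0.5},
    {"translation": [0, 0, 0], "delta_rot": [0, 0, 0], "gripper": 0.5},
    {"translation": [0, 0, 0], "delta_rot": [0, 0, 0], "gripper": 0.5}
  ]
}}

```text
time_s: 27.85
eef_pos: [0.6388, -0.2509, 0.1776]
orientation: [1.634, -2.683, -0.001]
wrist_force: [-0.8, -0.1, 0.5]
opening: 0.0425
finger_force: 0.0
```

```bash
python3 - <<'E'
from h import *
f=wristfit((.639,-.252)); print("A placed"); wristfit((.432,-.307),f); cv2.imwrite("pics/w6.png",f["color"])
plan((.639,-.2515,.0515),152.5)
E
```

```text
0.03 4678 z 0.0386 rect [ 641.2 -254.5] [84. 51.] 62.9 pca 62.9
0.06 1495 z 0.0703 rect [ 640.7 -254.9] [59. 13.] 62.8 pca 62.7
A placed
0.03 3834 z 0.0445 rect [ 444.6 -291.3] [31. 82.] 60.6 pca 159.0
0.06 104 z 0.0649 rect [ 459.4 -307.2] [ 4. 12.] 52.5 pca 139.3
t 27.9 pos [ 0.6378 -0.2513  0.1778] psi 152.6 tilt [-0.001  0.    -1.   ] F [ 0.42 -0.17  0.52] open 0.042 q6 -1.47
  tool cm now [-0.04 -0.12 12.63] turn z 0.002
  tool cm after turn [-0.04 -0.11 12.63]
```

View pics/w6.png

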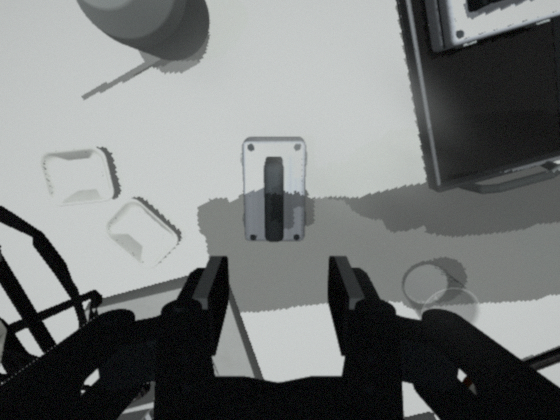

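Case B is centred at (273,200). The wash bottle (150,20), weighing boats and beaker are clear of it.

Call:
{"op": "apply_moves", "data": {
  "commands": [
    {"translation": [0.1, -0.2, 2.5], "delta_rot": [0, 0, 0], "gripper": 0.5},
    {"translation": [0, 0, 3], "delta_rot": [0, 0, 0], "gripper": 0.5},
    {"translation": [0, 0, 3], "delta_rot": [0, 0, 0], "gripper": 0.5},
    {"translation": [0, 0, 2], "delta_rot": [0, 0, 0], "gripper": 0.5},
    {"translation": [0, 0, 1.3], "delta_rot": [0, 0, 0], "gripper": 0.5},
    {"translation": [0, 0, 0.8], "delta_rot": [0, 0, 0], "gripper": 0.5},
    {"translation": [0, 0, 0], "delta_rot": [0, 0, 0], "gripper": 0.5},
    {"translation": [0, 0, 0], "delta_rot": [0, 0, 0], "gripper": 1},
    {"translation": [0, 0, 0], "delta_rot": [0, 0, 0], "gripper": 1},
    {"translation": [0, 0, 0], "delta_rot": [0, 0, 0], "gripper": 1}
  ]
}}

```text
time_s: 28.73
eef_pos: [0.6402, -0.254, 0.0535]
orientation: [-1.631, 2.683, -0.004]
wrist_force: [0.5, -1.3, 1.9]
opening: 0.0125
finger_force: 59.7
```

Call:
{"op": "apply_moves", "data": {
  "commands": [
    {"translation": [0, 0, 0], "delta_rot": [0, 0, 0], "gripper": 1},
    {"translation": [0, 0, 0], "delta_rot": [0, 0, 0], "gripper": 1}
  ]
}}

```text
time_s: 28.9
eef_pos: [0.6403, -0.2541, 0.0534]
orientation: [-1.631, 2.683, -0.004]
wrist_force: [0.9, -2.0, 7.2]
opening: 0.0124
finger_force: 60.3
```

Call:
{"op": "apply_moves", "data": {
  "commands": [
    {"translation": [0, 0, -0.5], "delta_rot": [0, 0, 0], "gripper": 1},
    {"translation": [0, 0, -1], "delta_rot": [0, 0, 0], "gripper": 1},
    {"translation": [0, 0, -1.5], "delta_rot": [0, 0, 0], "gripper": 1},
    {"translation": [0, 0, -2.5], "delta_rot": [0, 0, 0], "gripper": 1},
    {"translation": [0, 0, -2.5], "delta_rot": [0, 0, 0], "gripper": 1},
    {"translation": [0, 0, -2.5], "delta_rot": [0, 0, 0], "gripper": 1},
    {"translation": [0, 0, -1.5], "delta_rot": [0, 0, 0], "gripper": 1},
    {"translation": [0, 0, 0], "delta_rot": [0, 0, 0], "gripper": 1},
    {"translation": [0, 0, 0], "delta_rot": [0, 0, 0], "gripper": 1}
  ]
}}

```text
time_s: 29.65
eef_pos: [0.6395, -0.2534, 0.1724]
orientation: [-1.631, 2.684, -0.001]
wrist_force: [-0.2, -0.4, -4.5]
opening: 0.0126
finger_force: 59.0
```

```bash
python3 - <<'E'
from h import *
weigh()
plan((.450,-.224,.165),78);plan((.44,-.22,.165),89)
E
```

```text
Fz [-4.5  -4.93 -4.02 -2.97 -4.23] mean -4.13
t 29.9 pos [ 0.6385 -0.2531  0.1701] psi 152.6 tilt [-0.003  0.001 -1.   ] F [ 0.37 -0.23 -4.32] open 0.012 q6 -1.47
  tool cm now [ 6.1  18.07  0.57] turn z 1.302
  tool cm after turn [19.05 -1.08  0.51]
t 29.9 pos [ 0.6385 -0.2531  0.1701] psi 152.6 tilt [-0.003  0.001 -1.   ] F [ 0.37 -0.23 -4.32] open 0.012 q6 -1.47
  tool cm now [ 6.21 19.14  0.57] turn z 1.11
  tool cm after turn [19.91  2.96  0.51]
```

B is heavy (4.1 N), so it also goes to the handled tray, other half.

Call:
{"op": "apply_moves", "data": {
  "commands": [
    {"translation": [0.4, 1.2, 0], "delta_rot": [0, 0, 0], "gripper": 1},
    {"translation": [0.8, 2.4, 0], "delta_rot": [0, 0, 0], "gripper": 1},
    {"translation": [0.8, 2.4, 0], "delta_rot": [0, 0, 0], "gripper": 1},
    {"translation": [0.8, 2.4, 0], "delta_rot": [0, 0, 0], "gripper": 1},
    {"translation": [0.8, 2.4, 0], "delta_rot": [0, 0, 0], "gripper": 1},
    {"translation": [0.8, 2.4, 0], "delta_rot": [0, 0, 0], "gripper": 1},
    {"translation": [0.8, 2.4, 0], "delta_rot": [0, 0, 0], "gripper": 1},
    {"translation": [0.8, 2.4, 0], "delta_rot": [0, 0, 0.06], "gripper": 1},
    {"translation": [0, 0, 0], "delta_rot": [0, 0, 0.12], "gripper": 1},
    {"translation": [0, 0, 0], "delta_rot": [0, 0, 0.12], "gripper": 1}
  ]
}}

```text
time_s: 30.73
eef_pos: [0.45, -0.2233, 0.1716]
orientation: [1.203, -2.901, -0.001]
wrist_force: [-0.0, -0.6, -3.6]
opening: 0.0127
finger_force: 59.3
```

Call:
{"op": "apply_moves", "data": {
  "commands": [
    {"translation": [0, 0, 0], "delta_rot": [0, 0, 0.12], "gripper": 1},
    {"translation": [0, 0, 0], "delta_rot": [0, 0, 0.12], "gripper": 1},
    {"translation": [0, 0, 0], "delta_rot": [0, 0, 0.12], "gripper": 1},
    {"translation": [0, 0, 0], "delta_rot": [0, 0, 0.12], "gripper": 1},
    {"translation": [0, 0, 0], "delta_rot": [0, 0, 0.12], "gripper": 1},
    {"translation": [0, 0, 0], "delta_rot": [0, 0, 0.12], "gripper": 1},
    {"translation": [0, 0, 0], "delta_rot": [0, 0, 0.12], "gripper": 1},
    {"translation": [0, 0, 0], "delta_rot": [0, 0, 0.12], "gripper": 1},
    {"translation": [0, 0, 0], "delta_rot": [0, 0, 0.04], "gripper": 1},
    {"translation": [0, 0, 0], "delta_rot": [0, 0, 0], "gripper": 1}
  ]
}}

```text
time_s: 31.57
eef_pos: [0.4515, -0.2236, 0.1712]
orientation: [-0.329, -3.123, -0.001]
wrist_force: [0.5, -0.4, -3.8]
opening: 0.0126
finger_force: 59.4
```

```bash
python3 - <<'E'
from h import *
f=wristfit((.432,-.307)); cv2.imwrite("pics/w7.png",f["color"])
plan((.4497,-.225,.0594),78)
E
```

```text
0.03 5905 z 0.0445 rect [ 429.9 -322.6] [83. 84.] 78.4 pca 59.2
0.06 1888 z 0.0762 rect [ 432.3 -307.9] [15. 59.] 77.7 pca 168.6
t 31.6167 pos [ 0.4515 -0.2236  0.1713] psi 78.2 tilt [-0.001  0.001 -1.   ] F [-0.26  0.29 -3.14] open 0.013 q6 -0.25
  tool cm now [ 0.14 -0.18 11.19] turn z 0.003
  tool cm after turn [ 0.15 -0.17 11.19]
```

View pics/w7.png

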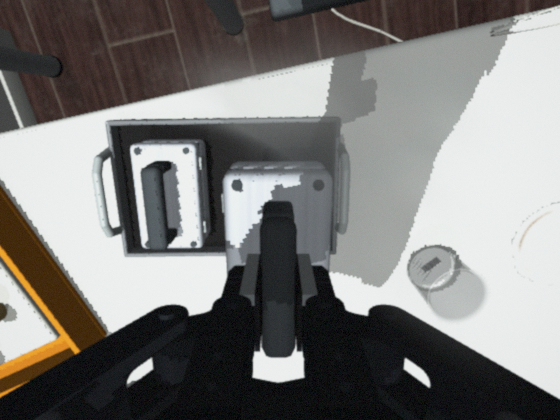

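A is flat in the left part of the handled tray at (168,195), and B hangs over the right part. I lower B.

Call:
{"op": "apply_moves", "data": {
  "commands": [
    {"translation": [0.15, -0.2, 2], "delta_rot": [0, 0, 0], "gripper": 1},
    {"translation": [0, 0, 2.5], "delta_rot": [0, 0, 0], "gripper": 1},
    {"translation": [0, 0, 2.5], "delta_rot": [0, 0, 0], "gripper": 1},
    {"translation": [0, 0, 1.8], "delta_rot": [0, 0, 0], "gripper": 1},
    {"translation": [0, 0, 1], "delta_rot": [0, 0, 0], "gripper": 1},
    {"translation": [0, 0, 0.6], "delta_rot": [0, 0, 0], "gripper": 1},
    {"translation": [0, 0, 0.3], "delta_rot": [0, 0, 0], "gripper": 1},
    {"translation": [0, 0, 0.15], "delta_rot": [0, 0, 0], "gripper": 1},
    {"translation": [0, 0, 0], "delta_rot": [0, 0, 0], "gripper": 1}
  ]
}}

```text
time_s: 32.37
eef_pos: [0.4505, -0.2256, 0.0638]
orientation: [0.325, 3.124, -0.0]
wrist_force: [0.0, 0.4, -3.8]
opening: 0.0128
finger_force: 59.4
```

Call:
{"op": "apply_moves", "data": {
  "commands": [
    {"translation": [0, 0, 0.15], "delta_rot": [0, 0, 0], "gripper": 1},
    {"translation": [0, 0, 0], "delta_rot": [0, 0, 0], "gripper": 1}
  ]
}}

```text
time_s: 32.53
eef_pos: [0.4504, -0.2256, 0.0623]
orientation: [0.326, 3.124, -0.0]
wrist_force: [0.2, -0.1, -4.1]
opening: 0.0126
finger_force: 59.4
```

Call:
{"op": "apply_moves", "data": {
  "commands": [
    {"translation": [0, 0, 0.15], "delta_rot": [0, 0, 0], "gripper": 1},
    {"translation": [0, 0, 0.1], "delta_rot": [0, 0, 0], "gripper": 1},
    {"translation": [0, 0, 0], "delta_rot": [0, 0, 0], "gripper": 1}
  ]
}}

```text
time_s: 32.78
eef_pos: [0.4502, -0.2255, 0.0594]
orientation: [0.326, 3.124, -0.0]
wrist_force: [-0.4, -0.5, -2.9]
opening: 0.0126
finger_force: 59.6
```

Call:
{"op": "apply_moves", "data": {
  "commands": [
    {"translation": [0, 0, 0.08], "delta_rot": [0, 0, 0], "gripper": 1},
    {"translation": [0, 0, 0], "delta_rot": [0, 0, 0], "gripper": 1}
  ]
}}

```text
time_s: 32.95
eef_pos: [0.4502, -0.2258, 0.0593]
orientation: [0.326, 3.124, -0.001]
wrist_force: [-3.5, -1.3, 6.5]
opening: 0.0129
finger_force: 60.8
```

Contact. I release, rise and check.

Call:
{"op": "apply_moves", "data": {
  "commands": [
    {"translation": [0, 0, 0], "delta_rot": [0, 0, 0], "gripper": 0.5},
    {"translation": [0, 0, 0], "delta_rot": [0, 0, 0], "gripper": 0.5},
    {"translation": [0, 0, 0], "delta_rot": [0, 0, 0], "gripper": 0.5},
    {"translation": [0, 0, -1], "delta_rot": [0, 0, 0], "gripper": 0.5},
    {"translation": [0, 0, -2.5], "delta_rot": [0, 0, 0], "gripper": 0.5},
    {"translation": [0, 0, -3], "delta_rot": [0, 0, 0], "gripper": 0.5},
    {"translation": [0, 0, -3], "delta_rot": [0, 0, 0], "gripper": 0.5},
    {"translation": [0, 0, -3], "delta_rot": [0, 0, 0], "gripper": 0.5},
    {"translation": [0, 0, -3], "delta_rot": [0, 0, 0], "gripper": 0.5},
    {"translation": [0, 0, 0], "delta_rot": [0, 0, 0], "gripper": 0.5}
  ]
}}

```text
time_s: 33.78
eef_pos: [0.4522, -0.2265, 0.219]
orientation: [0.325, 3.117, -0.004]
wrist_force: [0.2, -0.5, 0.2]
opening: 0.0427
finger_force: 0.0
```

```bash
python3 - <<'E'
from h import *
f=grab_frame("wrist");print("B");wristfit((.45,-.225),f);print("A");wristfit((.432,-.307),f)
s=grab_frame("side");P=cloud(s).reshape(-1,3)
for n,c in(("A",(.432,-.307)),("B",(.45,-.225)),("C",(.46,.329)),("D",(.46,.388))):
    m=(np.hypot(*(P[:,:2]-c).T)<.03);Q=P[m];print(n,"lid",np.median(Q[(Q[:,2]>.035)&(Q[:,2]<.055),2]).round(4),"bar",np.median(Q[(Q[:,2]>.065)&(Q[:,2]<.085),2]).round(4))
for q in("tall_carton","wash_bottle","sample_bottle","beaker_50","pen_black","electrode_cap"):
    for d in place_of(s,q)[:1]: print(q,w(s,d["point"]).round(3))
cv2.imwrite("pics/end.png",s["color"]); print(observe()["wrist_force"],observe()["eef_pos"])
E
```

```text
B
0.03 4761 z 0.0444 rect [ 449.2 -229.5] [120.  83.] 78.4 pca 81.4
0.06 1231 z 0.0762 rect [ 449.8 -227.1] [14. 59.] 78.5 pca 168.5
A
0.03 4874 z 0.0445 rect [ 433.6 -303.8] [122.  84.] 78.1 pca 74.3
0.06 1341 z 0.0762 rect [ 432.3 -308.3] [15. 59.] 78.7 pca 168.6
A lid 0.0455 bar 0.0759
B lid 0.0457 bar 0.0761
C lid 0.0465 bar 0.0774
D lid 0.0466 bar 0.0778
tall_carton [0.577 0.129 0.001]
wash_bottle [ 0.684 -0.406 -0.001]
sample_bottle [0.55  0.047 0.003]
beaker_50 [ 0.559 -0.098 -0.003]
pen_black [ 0.433  0.049 -0.004]
electrode_cap [0.458 0.333 0.075]
[-0.47618374  0.07769191  0.00489198] [ 0.44951858 -0.22513949  0.21239987]
```

View pics/end.png

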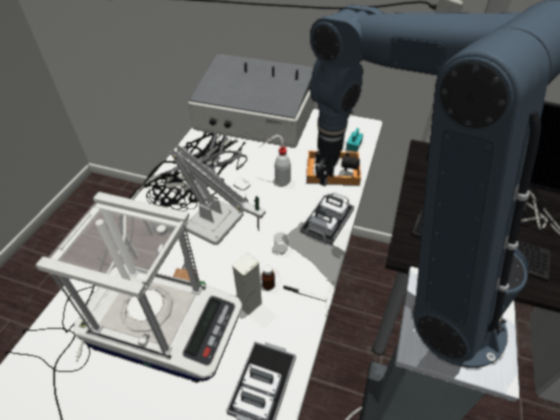

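The end view shows two cases upright in each tray, at (328,213) and (260,385). The carton, bottles, beaker and pen measure where they stood at the start. The cap was visible and clear when I picked A. I'm handing the job in.

```bash
python3 -c "
from rig import *
print(finish_job())"
```

```text
the job is handed in; nothing more can be done
None
```

I sorted all four cases and handed the job in at about 34 s: the two loaded ones are upright in the handled tray, and the two empty ones are upright in the plain tray.

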